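# Hang the loaded weighing basket on the parcel hoist and wind it up

## Robot

A 6-joint arm with a two-finger parallel gripper is mounted at the origin on the work surface. World frame = base frame: x ahead of the robot, y to its left, z up, the work surface at z = 0. Lengths are in mm, angles in degrees, forces in N, time in s.
With the tool pointing down it reaches from about 275 to 750 mm from the base axis. Payload 10.2 kg.
Tool frame: the origin (TCP) lies between the finger pads, 19 mm behind the fingertips; this is the grasp point; z points along the fingers, y is the line along which they close (so a half turn about z gives the same grasp; the last joint's range is limited). The gripper opens to 85 mm and grips with 20 to 120 N. Pads are 22 mm wide; open, the fingers measure 114 mm over their backs; the gripper's body (76 mm by 85 mm) begins 54 mm behind the grasp point. The pads swing forward as they close: fully open they stand 13 mm farther back than shut.
Start: joints at [58.476, 17.928, 85.812, -0, 76.261, -12.8], TCP at [168.545, 497.216, 249.994] pointing down, gripper open.
Joint ranges: [-168.41, 168.41], [-55.51, 124.54], [10.69, 146.95], [-70.63, 250.63], [1, 178], [-165.06, 165.06]. Speed limits (degrees/s): [136.94, 136.94, 172.46, 180, 180, 180].

## Interface

Orientations are given as a 3x3 rotation matrix whose columns are the frame's x, y, z axes.
In Python, from plant import ctrl gives the robot as it stands.
- The arm moves only by the tool send_rows, never from a script. Its argument "targets" is a list of rows, each a list of 3 entries, a list of its own where there are three numbers: the opening, from -1 (shut) to 1 (fully open), then the shift along the world's x, y, z normalised to -1 to 1, where 1 is 400 mm, then the turn about the world's z normalised to -1 to 1, where 1 is pi/4 rad. In form: [[jaw, [dx, dy, dz], spin], ...]. A call has 1 to 8 rows; each row is the pose to reach, as a shift and turn from the pose commanded when the call began; what a row does not reach only later rows make up. A row lasts 1/10 s, in which the tool goes at most 50 mm and 8.59 degrees, less where a joint would pass 70% of its speed; a pose out of reach is approached as far as the arm can. A call with a number of a shift or a turn outside -1 to 1 is refused whole. A call with a gripper value outside its range is refused whole. The fingers move at their own pace and stop on an object; the grip force is fixed at half the most. Time passes only in rows, so rows that repeat a pose let the fingers close. It gives the time, the measured TCP pose, the force, the opening and the grip force at its end, in the units of the state.
- ctrl.observe(): the state, without advancing time (a new reading comes with each control period).
- ctrl.snapshot(name): name is "scene" or "top" or "wrist"; returns the picture (480x640x3 uint8, red, green, blue); there is no depth.
- ctrl.camera_params(name): a dict with "K" (3x3 intrinsics, pixels), "k1" (the pictures are not rectified: a ray, as slopes to the right and down, at radius r is drawn at 1 + k1 r^2 times it, then the intrinsics apply), "world_from_camera" (4x4, takes a point from camera to world coordinates). Camera axes: x right, y up, looking along -z (the intrinsics and any distortion apply to the point x, -y, -z); pixel columns grow to the right and rows downward; lengths in mm; the calibration is good to about 2 mm. A picture is of the moment at which its call begins: read the wrist's pose just before it. camera_params takes no time and is no camera call; for the wrist camera it gives the pose at the moment of the call.
- ctrl.hand_in(): hands the job in; it is judged then, once.
The state is a dict: "time": time; "qpos": joint angles; "qd": joint speeds; "joint_efforts": joint torques, N m; "tcp_pos": TCP position; "tool_rot": TCP orientation; "force": force on the tool from outside, world axes, zero at the start; "ft_torque": the same for the moment, N m; "opening": finger opening in mm; "finger_force": force on a finger pad.
Only numpy, scipy, OpenCV 4.12 (cv2) and the standard library are available. Lean on these libraries where they do the work, as an engineer would, in place of code of your own. Each camera call takes 0.05 s, during which the arm holds its last target. There are 200 camera calls.

## Task

Weigh the parcel that lies in the steel basket: hang the basket by its handle, centred in both prongs of the hoist's hook, let go of it, and then wind the hoist up to its top stop, turning the crank by its grip. Keep the parcel in the basket, and do not shift or tip the other parcels and things on the table.

Things in the scene. Friction and masses are not known exactly. Their poses are not given: they have to be found in the camera images.
- basket: Loose open steel basket, 90 mm (its x) by 140 mm (its y), walls 60 mm high, 3 mm thick, about 0.35 kg. Origin: centre of the underside, z up. Fixed arched handle of 12 mm round bar: legs at y = +-70 mm rise from the end walls; between them the bar runs level along y, straight for 120 mm, centre line 150 mm above the underside. Same after half a turn. The parcel lies in it.
- basket_bar (a point): Middle of the handle's level bar (on its centre line, 150 mm above the basket's underside); the bar runs along y.
- parcel: Carton 65 x 90 x 42 mm, about 0.2 kg, lying loose in the basket. Origin: centre of its underside.
- stand: Grey hoist fixed to the table, front = its -x. Origin: on the table under the column's front face. Column x 0 to 36 mm, 400 tall, on a 10 mm foot. A readout head overhangs the hook: z 335 to 400, x -85 to 36, y -22 to 22 mm, so a tool pointing straight down does not fit over the hook. Gearbox with the crank on top: at x -175, y +210 mm, 75 x 75, 70 mm high; 10 mm bars join it to the foot.
- hook_seat (a point): Where the middle of the hung bar's centre line rests, midway between the hook's two prongs; 85 mm before the column, 175 mm above the table at carriage 0. Axes as the stand; the bar must lie along y. Prongs: 10 mm round, at y = +-35 mm, from the carriage plate (x 68 mm) they slope down, dip under the seat and turn up in front to tips at x -32 mm, 25 mm above the seat.
- carriage (a joint): Height of the hook's carriage on the column, m: 0 = lowest, 0.085 = top stop. Driven by the crank, 7.08 mm per rad (44.5 mm per turn); it stays where it is left.
- crank (a joint): Angle of the crank, rad, growing as it is turned clockwise seen from above, which raises the hook: 0 = lowest, 12 = top stop. The axis is vertical. Turning takes about 5 N at the grip.
- crank_axis (a point): Point on the crank's vertical axis, 117 mm above the table.
- knob_grip (a point): Centre of the crank's upright grip, a black cylinder of 24 mm diameter from 93 to 139 mm above the table, 50 mm from the crank's axis; it spins freely on its pin. The point is 120 mm above the table; the crank arm below it is 18 mm wide, top at 92 mm.
- knob: The crank's grip itself; origin at its lower end, 93 mm above the table.
- tall_carton: Bystander: upright carton 85 x 55 x 90 mm beside the basket. Origin: centre of the underside.
- low_carton: Bystander: carton 120 x 75 x 55 mm on the other side of the basket. Origin: centre of the underside.
- far_carton: Bystander: white carton 70 x 130 x 80 mm beyond the basket. Origin: centre of the underside.
- flat_carton: Bystander: flat carton 85 x 160 x 26 mm near the robot. Origin: centre of the underside.
- blue_carton: Bystander: blue carton 140 x 90 x 65 mm on the left. Origin: centre of the underside.
- tape_roll: Bystander: roll of tape lying flat, 96 mm across, 48 mm high. Origin: centre of the underside.

How it is judged:
By the outcome, as a careful person would: the job done as asked, in the order asked, and still so for the second after the job is handed in, with the robot touching nothing.
It also fails if it takes over 72 s, if anything falls off the work surface, if the arm or the gripper's body presses on something with over 40 N, if the wrist force passes 120 N, or if a joint passes its speed limit or range.

## Working session

There is one attempt and no reset: what is moved stays moved. The work goes in short steps, Python scripts to look and compute and a tool call to move; the robot and the scene stay as the last step left them, time stands still between calls to the robot, and variables do not carry over. Pictures are saved under pics/ and viewed, at most 10 in all, crops included, and the job is handed in when it is done.

Besides the shell and the picture viewer there is one more tool, called after "Emit:" by a JSON object that holds its "op" and its "data", one argument or row to a line. send_rows: Moves the arm, as the interface text tells. Scaled input: -1 to 1 covers 400 mm each way for a shift and pi/4 rad each way for a turn. Its arguments: {"type":"object","properties":{"targets":{"type":"array","items":{"type":"array"}}},"required":["targets"]}

```bash
ls; mkdir -p pics; python3 - <<'E'
from plant import ctrl
import cv2,json
s=ctrl.observe();print(s)
for n in("scene","top","wrist"):
    p=ctrl.camera_params(n);print(n,p)
    cv2.imwrite(f"pics/{n}0.png",ctrl.snapshot(n)[:,:,::-1])
E
```

```text
pics
{'time': 0.0, 'qpos': array([ 5.84757051e+01,  1.79589198e+01,  8.58550624e+01, -6.57118491e-04,
        7.62622197e+01, -1.27984315e+01]), 'qd': array([ 0.00567737, -0.03167775, -0.08656978,  0.05094451, -0.00589266,
        0.04701945]), 'joint_efforts': array([-1.28571988e-03, -4.12269044e+01, -2.59750521e+01, -2.33872424e-04,
        4.07196087e-03,  3.15050706e-06]), 'tcp_pos': array([168.41568464, 496.99343224, 249.43283426]), 'tool_rot': array([[-9.47066236e-01,  3.21037497e-01, -6.85893136e-04],
       [ 3.21038104e-01,  9.47065593e-01, -1.13951869e-03],
       [ 2.83757561e-04, -1.29939751e-03, -9.99999116e-01]]), 'force': array([0.19198801, 0.33263911, 0.38718366]), 'ft_torque': array([ 0.0004877 , -0.00120798,  0.00965109]), 'finger_force': 0.0, 'opening': 85.56092741133631}
scene {'K': array([[437.09145576,   0.        , 319.83375989],
       [  0.        , 437.09145576, 237.69348247],
       [  0.        ,   0.        ,   1.        ]]), 'k1': -0.09038432500842516, 'world_from_camera': array([[ 8.42492699e-01, -4.71885785e-01,  2.59865077e-01,
         8.72366399e+02
[... 673 characters left out ...]
3256295e-01,  9.89685386e-01,
         1.48376335e+03],
       [ 0.00000000e+00,  0.00000000e+00,  0.00000000e+00,
         1.00000000e+00]])}
wrist {'K': array([[359.22243464,   0.        , 318.89884137],
       [  0.        , 359.22243464, 239.17021429],
       [  0.        ,   0.        ,   1.        ]]), 'k1': -0.06110481988351849, 'world_from_camera': array([[ 3.20637971e-01, -9.03646933e-01, -2.83925188e-01,
         9.53891358e+01],
       [ 9.47197905e-01,  3.05030835e-01,  9.88550413e-02,
         5.21192510e+02],
       [-2.72411767e-03, -3.00630023e-01,  9.53736949e-01,
         3.74316592e+02],
       [ 0.00000000e+00,  0.00000000e+00,  0.00000000e+00,
         1.00000000e+00]])}
```

View pics/top0.png

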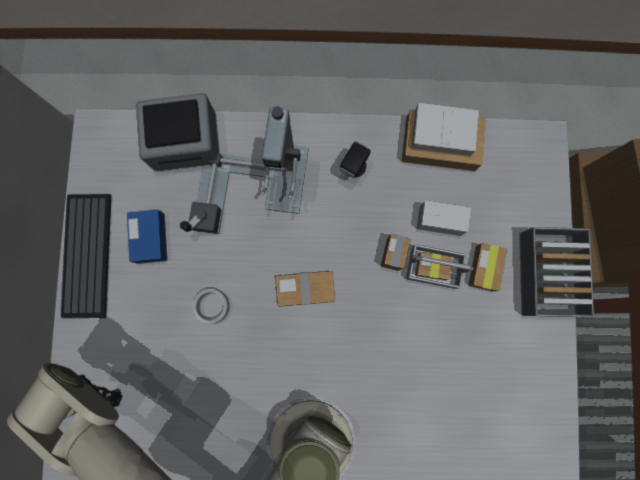

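View pics/scene0.png

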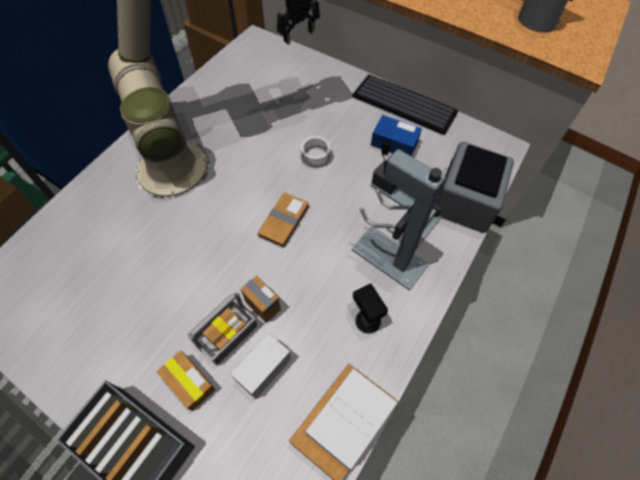

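The top view shows the basket at px (437,266) with its handle running (412,258) to (468,268), the hoist at about (285,180) and the crank grip at about (186,226). The scene view shows the same things from the other side, with the basket at (224,328).

```bash
cat > h.py <<'E'
import numpy as np, cv2
def ray(p,uv):
    K=p["K"]; k=p["k1"]
    d=np.array([k,0,0,0,0.])
    x,y=cv2.undistortPointsIter(np.array([[uv]],float),K,d,None,None,(3,100,1e-12))[0,0]
    T=p["world_from_camera"]; v=T[:3,:3]@np.array([x,-y,-1]); return T[:3,3],v/np.linalg.norm(v)
def tri(*obs):
    A=np.zeros((3,3));b=np.zeros(3);L=[]
    for p,uv in obs:
        o,v=ray(p,uv);P=np.eye(3)-np.outer(v,v);A+=P;b+=P@o;L.append((o,P))
    X=np.linalg.solve(A,b); return X,[np.linalg.norm(P@(X-o)) for o,P in L]
def onz(p,uv,z):
    o,v=ray(p,uv); return o+v*(z-o[2])/v[2]
def proj(p,X):
    T=p["world_from_camera"]; c=T[:3,:3].T@(np.atleast_2d(X)-T[:3,3]).T
    x=c[0]/-c[2];y=-c[1]/-c[2];f=1+p["k1"]*(x*x+y*y)
    return np.stack([p["K"][0,0]*x*f+p["K"][0,2],p["K"][1,1]*y*f+p["K"][1,2]],1)
E
python3 - <<'E'
from plant import ctrl
import cv2,numpy as np
from h import *
t=ctrl.camera_params("top");s=ctrl.camera_params("scene")
print("bar ends",onz(t,(412,258),150),onz(t,(468,268),150))
print("knob",onz(t,(186,226),139),onz(s,(386,146),139))
print("head",onz(t,(278,112),400),onz(t,(290,160),400))
a=cv2.imread("pics/top0.png");b=cv2.imread("pics/scene0.png")
c=lambda im,x,y,w,h,W,H:cv2.resize(im[y:y+h,x:x+w],(W,H),interpolation=cv2.INTER_CUBIC)
o=np.zeros((600,800,3),np.uint8)
o[:300,:400]=c(a,380,220,100,75,400,300);o[:300,400:]=c(b,170,280,100,75,400,300)
o[300:,:400]=c(a,175,100,140,105,400,300);o[300:,400:]=c(b,350,130,120,90,400,300)
o[300:,:400]=c(a,175,100,160,120,400,300);o[300:,400:]=c(b,345,130,160,120,400,300)
cv2.imwrite("pics/zoom0.png",o)
E
```

```text
bar ends [ 501.20804983 -249.78521231  150.        ] [ 478.85500537 -395.22967012  150.        ]
knob [571.57157329 342.90113113 139.        ] [579.628556   337.54464094 139.        ]
head [787.48123064  87.56783417 400.        ] [679.05434208  57.3584901  400.        ]
```

View pics/zoom0.png

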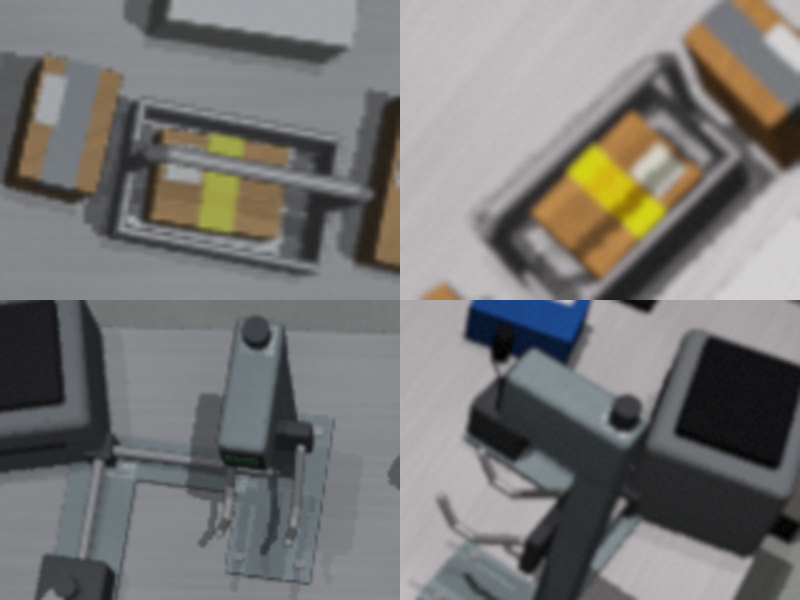

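The zooms show the bar's corners in the top view at about px (417,258) and (472,268). The head's front centre is at about px (273,163), which puts the hook near (680,95). I'll look from the wrist camera next.

Emit:
{"op": "send_rows", "data": {
  "targets": [
    [1, [0.49, -0.43, 0.14], -1],
    [1, [0.49, -0.43, 0.14], -1],
    [1, [0.49, -0.43, 0.14], -1],
    [1, [0.49, -0.43, 0.14], -1],
    [1, [0.49, -0.43, 0.14], -1],
    [1, [0.49, -0.43, 0.14], -1],
    [1, [0.49, -0.43, 0.14], -1],
    [1, [0.49, -0.43, 0.14], -1]
  ]
}}

```text
time: 0.95
tcp_pos: [364.2, 325.4, 305.6]
tool_rot: [[-0.443, 0.896, -0.001], [0.896, 0.443, -0.0], [0.0, -0.001, -1.0]]
force: [0.2, 0.3, 0.2]
opening: 85.4
finger_force: 0.0
```

Emit:
{"op": "send_rows", "data": {
  "targets": [
    [1, [0.49, -0.43, 0], -0.73],
    [1, [0.49, -0.43, 0], -0.73],
    [1, [0.49, -0.43, 0], -0.73],
    [1, [0.49, -0.43, 0], -0.73],
    [1, [0.49, -0.43, 0], -0.73],
    [1, [0.49, -0.43, 0], -0.73],
    [1, [0.49, -0.43, 0], -0.73],
    [1, [0.49, -0.43, 0], -0.73]
  ]
}}

```text
time: 1.75
tcp_pos: [559.6, 154.9, 305.9]
tool_rot: [[0.112, 0.994, -0.001], [0.994, -0.112, 0.0], [0.0, -0.001, -1.0]]
force: [0.3, -0.6, -0.8]
opening: 85.3
finger_force: 0.0
```

```bash
cat > shot.py <<'E'
import sys,pickle,cv2
from plant import ctrl
n=sys.argv[1]
p=ctrl.camera_params("wrist");s=ctrl.observe()
cv2.imwrite(f"pics/{n}.png",ctrl.snapshot("wrist")[:,:,::-1]);pickle.dump(p,open(f"pics/{n}.pkl","wb"))
print(n,s["time"],s["tcp_pos"].round(1),s["tool_rot"][:2,:2].round(3).tolist(),s["qpos"].round(1))
E
python3 shot.py wA
```

```text
wA 1.75 [559.6 154.9 305.9] [[0.112, 0.994], [0.994, -0.112]] [ 3.9 23.4 69.9  0.  86.8 10.3]
```

Emit:
{"op": "send_rows", "data": {
  "targets": [
    [1, [-0.3, 0.1, 0], 0],
    [1, [-0.3, 0.1, 0], 0],
    [1, [-0.3, 0.1, 0], 0],
    [1, [-0.3, 0.1, 0], 0],
    [1, [-0.3, 0.1, 0], 0]
  ]
}}

```text
time: 2.3
tcp_pos: [439.7, 194.2, 306.7]
tool_rot: [[0.112, 0.994, 0.001], [0.994, -0.112, 0.0], [0.0, 0.001, -1.0]]
force: [0.1, -0.4, -0.4]
opening: 85.3
finger_force: 0.0
```

```bash
python3 shot.py wB
```

```text
wB 2.3 [439.7 194.2 306.7] [[0.112, 0.994], [0.994, -0.112]] [ 9.8 10.1 87.3 -0.  82.5 16.3]
```

View pics/wA.png

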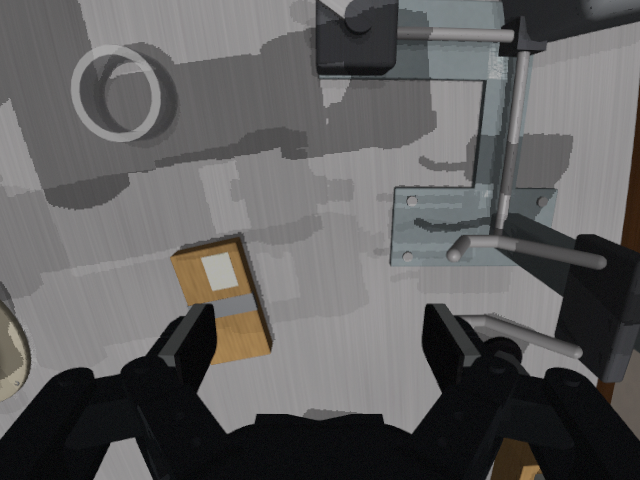

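View pics/wB.png

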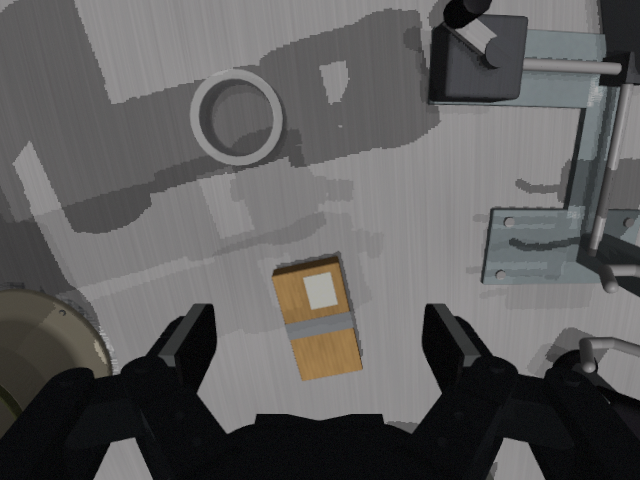

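wA shows the left prong tip at (452,255), with the right prong partly hidden at about (460,322). wB shows the prong tips at (610,287) and (587,368), the crank pivot at (490,55) and the grip at about (468,10), cut off at the top. I'll take two more views, one for the knob and one for the prongs.

Emit:
{"op": "send_rows", "data": {
  "targets": [
    [1, [0.1, 0.19, 0], 0],
    [1, [0.1, 0.19, 0], 0],
    [1, [0.1, 0.19, 0], 0],
    [1, [0.1, 0.19, 0], 0]
  ]
}}

```text
time: 2.75
tcp_pos: [480.9, 269.4, 305.1]
tool_rot: [[0.114, 0.994, -0.001], [0.994, -0.114, -0.001], [-0.001, -0.001, -1.0]]
force: [-0.6, -0.2, 0.2]
opening: 85.3
finger_force: 0.0
```

```bash
python3 shot.py wC
```

```text
wC 2.75 [480.9 269.4 305.1] [[0.114, 0.994], [0.994, -0.114]] [17.1 19.5 75.5 -0.  85.1 23.6]
```

Emit:
{"op": "send_rows", "data": {
  "targets": [
    [1, [0.02, -0.42, 0], 0],
    [1, [0.02, -0.42, 0], 0],
    [1, [0.02, -0.42, 0], 0],
    [1, [0.02, -0.42, 0], 0],
    [1, [0.02, -0.42, 0], 0],
    [1, [0.02, -0.42, 0], 0]
  ]
}}

```text
time: 3.4
tcp_pos: [488.3, 100.9, 306.3]
tool_rot: [[0.116, 0.993, 0.001], [0.993, -0.116, 0.0], [0.0, 0.001, -1.0]]
force: [-1.0, 0.9, -0.6]
opening: 85.3
finger_force: 0.0
```

```bash
python3 shot.py wD; python3 - <<'E'
import cv2,numpy as np
a=cv2.imread("pics/wC.png")[0:300,340:640];b=cv2.imread("pics/wD.png")[80:380,440:640];
o=np.zeros((600,800,3),np.uint8)
c=lambda im,W,H:cv2.resize(im,(W,H),interpolation=cv2.INTER_CUBIC)
o[:450,:450]=c(a,450,450);o[:525,450:]=c(b,350,525)
cv2.imwrite("pics/CD.png",o)
E
```

```text
wD 3.4 [488.3 100.9 306.3] [[0.116, 0.993], [0.993, -0.116]] [-1.8 12.5 84.5  0.  83.   4.8]
```

View pics/CD.png

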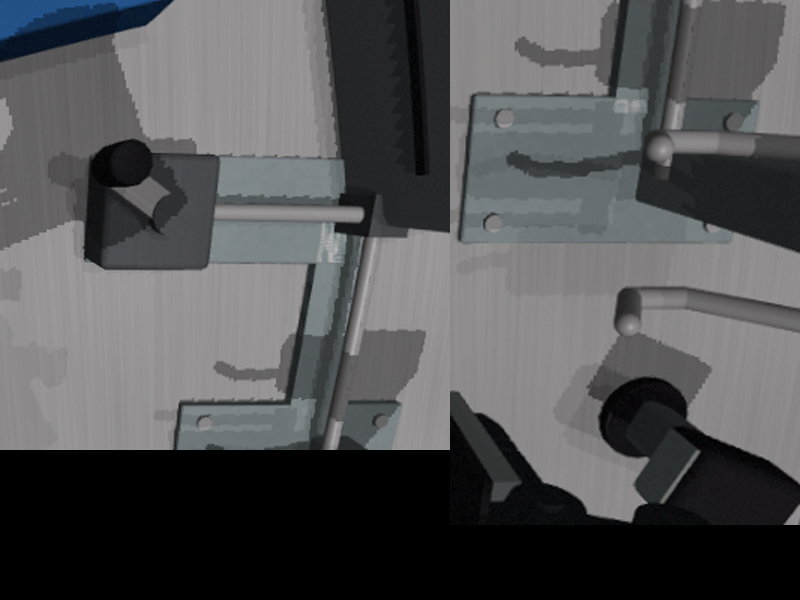

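In CD the prong tips appear in wD at px (560,166) and (542,265). In wC the knob's top centre is at about (425,108), with the gearbox top corners at (485,103), (479,179) and (409,179). Next is to fit the stand and check heights by triangulation.

```bash
python3 - <<'E'
import pickle
from h import *
from plant import ctrl
from scipy.optimize import least_squares
P={k:pickle.load(open(f"pics/w{k}.pkl","rb")) for k in "ABCD"}
t=ctrl.camera_params("top")
print("tip1",tri((P['A'],(454,254)),(P['B'],(610,285)),(P['D'],(560,165.7))))
print("tip2",tri((P['B'],(588.5,367)),(P['D'],(541.7,265.1))))
print("knob",tri((P['C'],(424.7,108)),(t,(186,226))), onz(P['C'],(424.7,108),139))
obs=[('A',(454,254),(-117,35,200)),('B',(610,285),(-117,35,200)),('D',(560,165.7),(-117,35,200)),
('D',(541.7,265.1),(-117,-35,200)),('B',(588.5,367),(-117,-35,200)),
('C',(485,103.5),(-137.5,247.5,70)),('C',(479,179),(-137.5,172.5,70)),('C',(409,179),(-212.5,172.5,70)),
('B',(527,16),(-137.5,247.5,70)),('B',(522,99),(-137.5,172.5,70)),('B',(446,98),(-212.5,172.5,70)),('A',(395,70),(-137.5,172.5,70)),('A',(320,69),(-212.5,172.5,70))]
def W(q,m):
    c,s=np.cos(q[2]),np.sin(q[2]);return np.array([q[0]+c*m[0]-s*m[1],q[1]+s*m[0]+c*m[1],m[2]])
f=lambda q:np.concatenate([proj(P[k],W(q,m))[0]-uv for k,uv,m in obs])
r=least_squares(f,[765,90,-.1],loss='soft_l1');print(r.x,np.degrees(r.x[2]));print(f(r.x).reshape(-1,2).round(1).tolist())
print("seat",W(r.x,(-85,0,175)),"axis",W(r.x,(-175,210,117)))
E
```

```text
tip1 (array([652.27434856, 135.76245374, 197.29398484]), [np.float64(0.4224470522031545), np.float64(0.37900270747229253), np.float64(0.5172296040455544)])
tip2 (array([641.70843622,  67.60315063, 202.21996679]), [np.float64(0.07352362658563635), np.float64(0.07352362658560874)])
knob (array([576.32173697, 349.26733001, 117.62824529]), [np.float64(1.3881683938215414), np.float64(1.388168393821298)]) [571.61336142 349.53500811 139.        ]
[ 7.63441816e+02  8.90783301e+01 -1.04325322e-01] -5.977400641518284
[[-0.2, 1.3], [0.6, 1.9], [-0.2, -0.4], [0.3, 0.1], [0.1, -0.8], [3.1, -0.9], [0.6, 1.7], [-2.8, 1.8], [2.9, -1.2], [-1.7, 0.6], [-1.7, 0.4], [1.0, -2.2], [-4.8, -1.0]]
seat [678.90395712  97.92990566 175.        ] axis [611.26188121 316.16040208 117.        ]
```

```bash
python3 - <<'E'
import pickle
from h import *
from plant import ctrl
D=pickle.load(open("pics/wD.pkl","rb"));t=ctrl.camera_params("top");s=ctrl.camera_params("scene")
z=lambda u,v:(440+(u-450)/1.75,80+v/1.75)
g=lambda a,b,p,h:(onz(p,b,h)-onz(p,a,h))[:2]
an=lambda v:np.degrees(np.arctan2(v[1],v[0])).round(2)
q=[z(504,118),z(735,122),z(492,223),z(712,226)]
print("x-edges",an(g(z(472,95),z(758,100),D,10)),an(g(q[0],q[1],D,11)),an(g(q[2],q[3],D,11)),an(g(z(460,242),z(730,243),D,10)))
print("y-edges",an(g(z(460,242),z(472,95),D,10))-90,an(g(q[2],q[0],D,11))-90)
T=lambda u,v:(175+u/2.5,100+(v-300)/2.5)
print("head",an(g(T(222,455),T(238,322),t,400)),an(g(T(270,455),T(287,322),t,400)))
print("head front mid",onz(t,T(246,456),400))
Z=lambda u,v:(345+(u-400)/2.5,130+(v-300)/2.5)
E
```

```text
x-edges -6.25 -6.39 -7.0 -6.58
y-edges -5.519999999999996 -6.609999999999999
head -4.12 -4.87
head front mid [672.81886052  92.97163255 400.        ]
```

Emit:
{"op": "send_rows", "data": {
  "targets": [
    [1, [-0.05, -0.9, 0.02], 0],
    [1, [-0.05, -0.9, 0.02], 0],
    [1, [-0.05, -0.9, 0.02], 0],
    [1, [-0.05, -0.9, 0.02], 0],
    [1, [-0.05, -0.9, 0.02], 0],
    [1, [-0.05, -0.9, 0.02], 0],
    [1, [-0.05, -0.9, 0.02], 0],
    [1, [-0.05, -0.9, 0.02], 0]
  ]
}}

```text
time: 4.25
tcp_pos: [468.3, -261.9, 313.4]
tool_rot: [[0.117, 0.993, -0.001], [0.993, -0.117, -0.0], [-0.0, -0.001, -1.0]]
force: [1.2, 0.3, 0.3]
opening: 85.7
finger_force: 0.0
```

```bash
python3 shot.py wE
```

```text
wE 4.25 [ 468.3 -261.9  313.4] [[0.117, 0.993], [0.993, -0.117]] [-41.7  17.3  77.2  -0.   85.5 -35. ]
```

Emit:
{"op": "send_rows", "data": {
  "targets": [
    [1, [0.2, -0.15, 0], 0],
    [1, [0.2, -0.15, 0], 0],
    [1, [0.2, -0.15, 0], 0],
    [1, [0.2, -0.15, 0], 0]
  ]
}}

```text
time: 4.7
tcp_pos: [549.7, -317.1, 312.6]
tool_rot: [[0.112, 0.994, -0.002], [0.994, -0.112, 0.002], [0.002, -0.002, -1.0]]
force: [-0.2, 0.1, 0.4]
opening: 85.3
finger_force: 0.0
```

```bash
python3 shot.py wF; python3 - <<'E'
import cv2,numpy as np
o=np.zeros((600,800,3),np.uint8)
o[:300,:400]=cv2.resize(cv2.imread("pics/wE.png"),(400,300),interpolation=3);o[:300,400:]=cv2.resize(cv2.imread("pics/wF.png"),(400,300),interpolation=3)
o=np.vstack([cv2.resize(cv2.imread("pics/wE.png"),(400,300),interpolation=3),cv2.resize(cv2.imread("pics/wF.png"),(400,300),interpolation=3)])
o=np.hstack([cv2.imread("pics/wE.png")[:,120:520],cv2.imread("pics/wF.png")[:,120:520]])
cv2.imwrite("pics/EF.png",o)
E
```

```text
wF 4.7 [ 549.7 -317.1  312.6] [[0.112, 0.994], [0.994, -0.112]] [-40.5  31.   57.5   0.   91.7 -34.1]
```

View pics/EF.png

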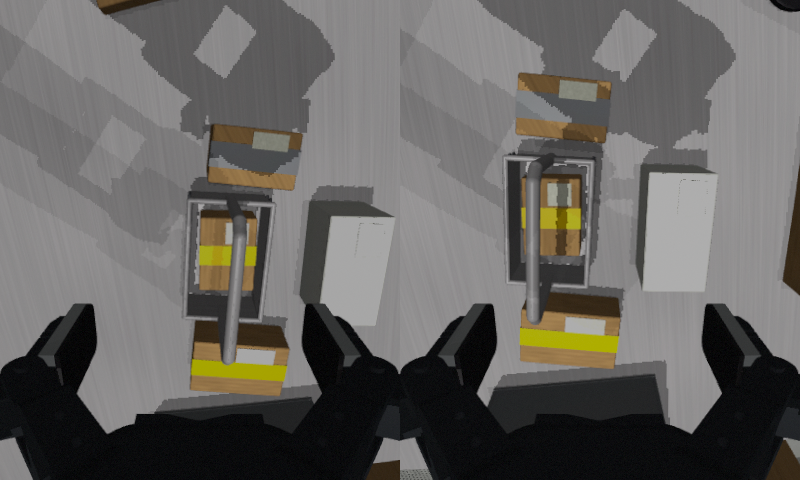

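EF shows the bar in wE running from px (358,218) to (349,356) and in wF from (255,168) to (255,314), with the rim corners clear. Tall_carton stands beyond the basket and low_carton nearer.

```bash
python3 - <<'E'
import pickle
from h import *
from scipy.optimize import least_squares
P={k:pickle.load(open(f"pics/w{k}.pkl","rb")) for k in "EF"}
e=lambda u,v:(u+120,v)
f_=lambda u,v:(u-280,v)
a=tri((P['E'],e(238,220)),(P['F'],f_(535,171)));b=tri((P['E'],e(229,356)),(P['F'],f_(535,315)));print(a,b)
v=(a[0]-b[0]);print(np.linalg.norm(v),np.degrees(np.arctan2(v[1],v[0]))-90,(a[0]+b[0])/2)
obs=[('E',e(189,200),(-45,70,60)),('E',e(274,203),(45,70,60)),('E',e(263,319),(45,-70,60)),('E',e(184,318),(-45,-70,60)),
('F',f_(505,156),(-45,70,60)),('F',f_(593,158),(45,70,60)),('F',f_(587,288),(45,-70,60)),('F',f_(508,283),(-45,-70,60))]
def W(q,m):
    c,s=np.cos(q[2]),np.sin(q[2]);return np.array([q[0]+c*m[0]-s*m[1],q[1]+s*m[0]+c*m[1],m[2]])
f=lambda q:np.concatenate([proj(P[k],W(q,m))[0]-uv for k,uv,m in obs])
r=least_squares(f,[490,-320,-.1],loss='soft_l1');print(r.x,np.degrees(r.x[2]));print(f(r.x).reshape(-1,2).round(1).tolist())
for k in "EF": print(k,proj(P[k],[W(r.x,(0,y,150)) for y in(65,0,-65)]).round(1).tolist())
print("leg target",W(r.x,(0,66,150)))
E
```

```text
(array([ 500.91743886, -269.92745892,  133.27266438]), [np.float64(1.3297941343878952), np.float64(1.3297941343878996)]) (array([ 480.90060476, -398.98603627,  145.37866685]), [np.float64(0.12491937988120047), np.float64(0.1249193798813075)])
131.16152382416885 -8.816262487240877 [ 490.90902181 -334.45674759  139.32566561]
[ 4.91079187e+02 -3.36820628e+02 -1.59617578e-01] -9.14541355508937
[[0.4, -0.1], [-0.8, 0.6], [-2.3, -0.2], [1.4, -2.0], [0.4, 1.2], [-0.9, 3.1], [0.0, -3.1], [0.9, -1.7]]
E [[360.2, 229.6], [354.5, 299.6], [349.4, 360.9]]
F [[253.2, 175.3], [253.7, 252.0], [254.4, 319.4]]
leg target [ 501.5692699  -271.65961135  150.        ]
```

Emit:
{"op": "send_rows", "data": {
  "targets": [
    [0.3, [-0.12, 0.12, -0.2], -0.06],
    [0.3, [-0.12, 0.12, -0.2], -0.06],
    [0.3, [-0.12, 0.12, -0.2], -0.06],
    [0.3, [-0.12, 0.12, -0.28], -0.06],
    [0.3, [-0.12, 0.12, -0.33], -0.06],
    [0.3, [-0.12, 0.12, -0.38], -0.06],
    [0.3, [-0.12, 0.12, -0.417], -0.06],
    [0.3, [-0.12, 0.12, -0.417], -0.06]
  ]
}}

```text
time: 5.55
tcp_pos: [500.3, -269.7, 147.5]
tool_rot: [[0.16, 0.987, -0.0], [0.987, -0.16, 0.0], [0.0, -0.0, -1.0]]
force: [-0.4, 1.2, 0.4]
opening: 55.5
finger_force: 0.0
```

Emit:
{"op": "send_rows", "data": {
  "targets": [
    [-1, [0, 0, 0], 0],
    [-1, [0, 0, 0], 0],
    [-1, [0, 0, 0], 0],
    [-1, [0, 0, 0], 0],
    [-1, [0, 0, 0], 0],
    [-1, [0, 0, 0], 0],
    [-1, [0, 0, 0], 0],
    [-1, [0, 0, 0], 0]
  ]
}}

```text
time: 6.35
tcp_pos: [501.2, -270.9, 148.4]
tool_rot: [[0.161, 0.987, 0.002], [0.987, -0.161, -0.001], [-0.001, 0.002, -1.0]]
force: [2.3, 2.5, 5.2]
opening: 9.7
finger_force: 59.2
```

Emit:
{"op": "send_rows", "data": {
  "targets": [
    [-1, [0, 0, 0.01], 0],
    [-1, [0, 0, 0.02], 0],
    [-1, [0, 0, 0.04], 0],
    [-1, [0, 0, 0.06], 0],
    [-1, [0, 0, 0.09], 0],
    [-1, [0, 0, 0.13], 0],
    [-1, [0, 0, 0.17], 0],
    [-1, [0, 0, 0.2], 0]
  ]
}}

```text
time: 7.15
tcp_pos: [500.7, -270.9, 229.0]
tool_rot: [[0.161, 0.987, 0.001], [0.987, -0.161, -0.001], [-0.001, 0.001, -1.0]]
force: [0.5, -0.1, -6.9]
opening: 10.0
finger_force: 58.7
```

Emit:
{"op": "send_rows", "data": {
  "targets": [
    [-1, [0, 0, 0.04], 0],
    [-1, [0, 0, 0.08], 0],
    [-1, [0, 0, 0.12], 0],
    [-1, [0, 0, 0.15], 0],
    [-1, [0, 0, 0.15], 0]
  ]
}}

```text
time: 7.65
tcp_pos: [500.9, -271.1, 289.0]
tool_rot: [[0.161, 0.987, 0.002], [0.987, -0.161, -0.002], [-0.002, 0.003, -1.0]]
force: [0.4, -1.1, -8.1]
opening: 10.1
finger_force: 58.6
```

```bash
python3 shot.py wG; python3 - <<'E'
import cv2,numpy as np
from plant import ctrl
s=ctrl.snapshot("scene")[:,:,::-1];cv2.imwrite("pics/sG.png",s)
o=np.zeros((480,800,3),np.uint8);o[:,:400]=cv2.imread("pics/wG.png")[:,120:520]
o[:,400:]=cv2.resize(s[200:400,140:307],(400,480),interpolation=3)
cv2.imwrite("pics/G.png",o)
E
```

```text
wG 7.65 [ 500.9 -271.1  289. ] [[0.161, 0.987], [0.987, -0.161]] [-40.2  22.2  74.   -0.   83.6 -30.9]
```

View pics/G.png

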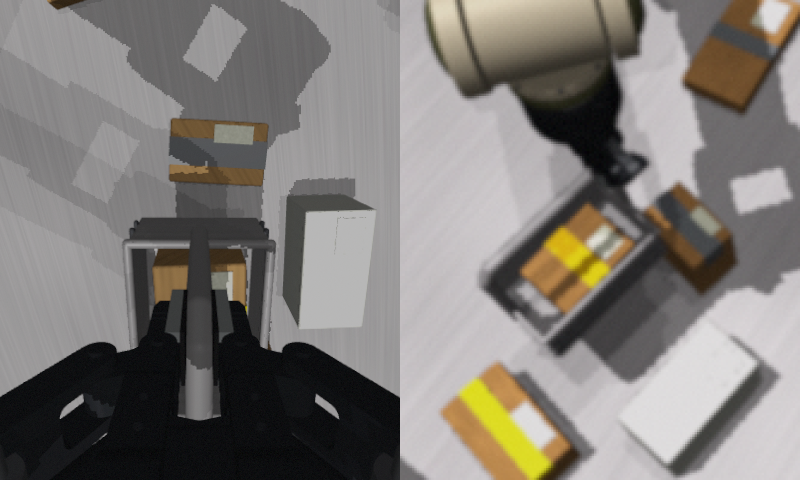

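Panel G shows the basket gripped at its +y corner and apparently level, with the parcel inside. I'll check the tilt by projection, and also how high the wide wrist sits above the TCP.

```bash
python3 - <<'E'
import pickle
from h import *
from plant import ctrl
G=pickle.load(open("pics/wG.pkl","rb"));s=ctrl.camera_params("scene")
R=ctrl.observe()["tool_rot"];c=np.array([500.9,-271.1,289.0])
# basket local->world, level, grip at (0,68,149)
ex=R[:,1];ey=R[:,0]
W=lambda m,t=0:c+ex*m[0]+(m[1]-68)*(np.cos(t)*ey+np.array([0,0,np.sin(t)]))+(m[2]-149)*(np.array([0,0,np.cos(t)])-ey*np.sin(t))
for t in(-.1,0,.1):
  print(t,(proj(G,[W(m,t) for m in((-45,70,60),(45,70,60),(-45,70,0),(45,70,0),(0,-65,150))])-[120,0]).round(0).tolist())
  print("  scene",((proj(s,[W(m,t) for m in((-45,-70,60),(45,-70,60),(45,70,60),(-45,70,60),(-45,-70,0),(45,-70,0))])-[140,200])*2.4+[400,0]).round(0).tolist())
for h in(-19,54,100,150,200,250,300):
  print(h,((proj(s,c+[0,0,h])-[140,200])*2.4+[400,0]).round(0).tolist())
E
```

```text
-0.1 [[128.0, 262.0], [269.0, 262.0], [142.0, 242.0], [255.0, 242.0], [199.0, 570.0]]
  scene [[461.0, 280.0], [526.0, 347.0], [645.0, 242.0], [580.0, 182.0], [475.0, 306.0], [537.0, 370.0]]
0 [[127.0, 249.0], [270.0, 249.0], [142.0, 224.0], [256.0, 224.0], [199.0, 544.0]]
  scene [[472.0, 279.0], [537.0, 345.0], [652.0, 235.0], [587.0, 176.0], [490.0, 300.0], [552.0, 363.0]]
0.1 [[126.0, 236.0], [271.0, 235.0], [141.0, 205.0], [257.0, 205.0], [199.0, 519.0]]
  scene [[484.0, 277.0], [548.0, 341.0], [659.0, 228.0], [594.0, 169.0], [506.0, 293.0], [567.0, 355.0]]
-19 [[604.0, 175.0]]
54 [[588.0, 136.0]]
100 [[576.0, 109.0]]
150 [[563.0, 77.0]]
200 [[548.0, 40.0]]
250 [[531.0, -1.0]]
300 [[512.0, -47.0]]
```

The tilt is small. The wide wrist cylinder sits about 155–250 mm above the TCP, which could hit the readout head, so I'm measuring its shape with a wireframe overlay before carrying.

```bash
python3 - <<'E'
import cv2
from h import *
from plant import ctrl
o=ctrl.observe();c=o["tcp_pos"];R=o["tool_rot"]
im={n:ctrl.snapshot(n)[:,:,::-1].copy() for n in("scene","top")}
q=np.radians(o["qpos"][0]);tn=np.array([-np.sin(q),np.cos(q),0]);rd=np.array([np.cos(q),np.sin(q),0]);up=np.array([0,0,1.])
out=[]
for n,(w,h) in {"scene":(160,240),"top":(160,240)}.items():
    p=ctrl.camera_params(n);u,v=proj(p,c+200*up)[0];x0=int(min(max(u-80,0),480));y0=int(min(max(v-120,0),240))
    S=2.5;a=cv2.resize(im[n][y0:y0+240,x0:x0+160],(400,600),interpolation=3)
    L=lambda X,col:[cv2.circle(a,tuple(((t-[x0,y0])*S).astype(int).tolist()),2,col,-1) for t in proj(p,X)]
    L([c+k*up for k in(0,50,100,150,200,250)],(0,0,255))
    th=np.linspace(0,2*np.pi,40)
    for s,col in((-70,(255,0,0)),(70,(0,255,0))): L([c+205*up+s*tn+45*(np.cos(t)*rd+np.sin(t)*up) for t in th],col)
    L([c+54*up+sx*38*R[:,0]+sy*42*R[:,1] for sx in(-1,1) for sy in(-1,1)],(0,255,255))
    out.append(a)
cv2.imwrite("pics/H.png",np.hstack(out))
E
```

```text
(no output)
```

View pics/H.png

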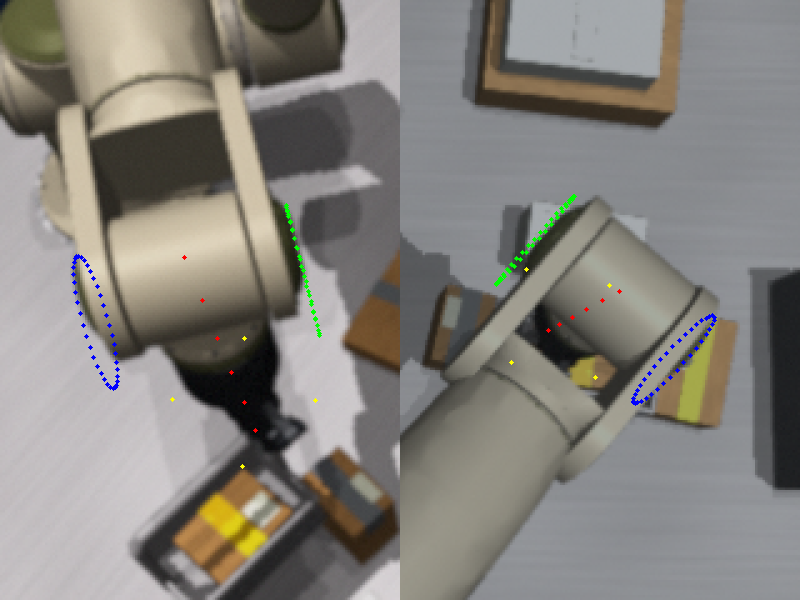

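H shows the wrist barrel's centre about 228 mm above the TCP with a radius of about 43 mm, so its underside is roughly 185 mm up. The fork spans ±70 mm. I'll get the prong profile next from the existing pictures.

```bash
python3 - <<'E'
import pickle
from h import *
P={k:pickle.load(open(f"pics/w{k}.pkl","rb")) for k in "ABCD"}
yaw=np.radians(-6.4);c,s=np.cos(yaw),np.sin(yaw);O=np.array([763.4,89.1,0])
t1=np.array([652.3,135.8]);t2=np.array([641.7,67.6])
Rm=np.array([[c,s],[-s,c]])
for t in(t1,t2):print("tip stand",Rm@(t-O[:2]))
n=np.array([-s,c,0])
def pl(p,uv,y):
    o,v=ray(p,uv);k=(y-n@(o-O))/(n@v);X=o+k*v;return (Rm@(X-O)[:2]).round(1).tolist(),round(X[2],1)
z=lambda u,v:(440+(u-450)/1.75,80+v/1.75)
for uv in((454,254),(470,241),(500,243),(550,252),(600,262)):print("A p1",pl(P['A'],uv,35))
for uv in((660,150),(675,143),(720,144),(795,149)):print("D p1",pl(P['D'],z(*uv),35))
for uv in((628,324),(632,300),(685,298),(795,320)):print("D p2",pl(P['D'],z(*uv),-35))
for uv in((480,320),(530,334),(578,352)):print("A p2",pl(P['A'],uv,-35))
E
```

```text
tip stand [-115.61321495   34.02476346]
tip stand [-118.54497372  -34.93177931]
A p1 ([-117.1, 35.0], np.float64(199.8))
A p1 ([-94.1, 35.0], np.float64(170.7))
A p1 ([-72.8, 35.0], np.float64(175.7))
A p1 ([-45.8, 35.0], np.float64(196.2))
A p1 ([-23.0, 35.0], np.float64(216.3))
D p1 ([-124.8, 35.0], np.float64(211.3))
D p1 ([-99.7, 35.0], np.float64(183.2))
D p1 ([-80.7, 35.0], np.float64(183.8))
D p1 ([-59.4, 35.0], np.float64(197.5))
D p2 ([-118.3, -35.0], np.float64(202.0))
D p2 ([-99.3, -35.0], np.float64(173.6))
D p2 ([-72.5, -35.0], np.float64(171.4))
D p2 ([-42.6, -35.0], np.float64(199.8))
A p2 ([-75.5, -35.0], np.float64(169.0))
A p2 ([-44.6, -35.0], np.float64(191.5))
A p2 ([-21.9, -35.0], np.float64(216.6))
```

The plan now is as follows. The wrist underside has to clear the head's top at z 400, so I'll regrip the bar nearer the fingertips. Then I'll bring it over the steep rear slope of the prongs (about 40°) and release it there so it slides into the seat.

Emit:
{"op": "send_rows", "data": {
  "targets": [
    [-1, [0, 0, -0.08], 0],
    [-1, [0, 0, -0.16], 0],
    [-1, [0, 0, -0.23], 0],
    [-1, [0, 0, -0.28], 0],
    [-1, [0, 0, -0.31], 0],
    [-1, [0, 0, -0.33], 0],
    [-1, [0, 0, -0.345], 0],
    [-1, [0, 0, -0.352], 0]
  ]
}}

```text
time: 8.65
tcp_pos: [501.7, -270.1, 148.4]
tool_rot: [[0.161, 0.987, 0.003], [0.987, -0.161, -0.0], [0.0, 0.003, -1.0]]
force: [-1.2, 15.4, 18.3]
opening: 10.0
finger_force: 62.0
```

Emit:
{"op": "send_rows", "data": {
  "targets": [
    [0, [0, 0, 0], 0],
    [0, [0, 0, 0], 0],
    [0, [0, 0, 0], 0],
    [0, [0, 0, 0], 0],
    [0, [0, -0.005, 0.018], 0],
    [0, [0, -0.005, 0.034], 0],
    [0, [0, -0.005, 0.034], 0]
  ]
}}

```text
time: 9.35
tcp_pos: [501.0, -273.3, 161.4]
tool_rot: [[0.161, 0.987, 0.002], [0.987, -0.161, -0.002], [-0.001, 0.002, -1.0]]
force: [0.1, 0.1, 0.1]
opening: 42.5
finger_force: 0.0
```

Emit:
{"op": "send_rows", "data": {
  "targets": [
    [-1, [0, 0, 0], 0],
    [-1, [0, 0, 0], 0],
    [-1, [0, 0, 0], 0],
    [-1, [0, 0, 0], 0],
    [-1, [0, 0, 0], 0],
    [-1, [0, 0, 0], 0],
    [-1, [0, 0, 0], 0],
    [-1, [0, 0, 0], 0]
  ]
}}

```text
time: 10.15
tcp_pos: [500.5, -272.6, 159.9]
tool_rot: [[0.161, 0.987, -0.0], [0.987, -0.161, 0.0], [0.0, -0.0, -1.0]]
force: [1.5, 0.9, 0.4]
opening: 9.4
finger_force: 58.6
```

Emit:
{"op": "send_rows", "data": {
  "targets": [
    [-1, [0, 0, 0.01], 0],
    [-1, [0, 0, 0.02], 0],
    [-1, [0, 0, 0.04], 0],
    [-1, [0, 0, 0.07], 0],
    [-1, [0, 0, 0.11], 0],
    [-1, [0, 0, 0.16], 0],
    [-1, [0, 0, 0.21], 0],
    [-1, [0, 0, 0.25], 0]
  ]
}}

```text
time: 10.95
tcp_pos: [500.6, -272.9, 262.1]
tool_rot: [[0.161, 0.987, 0.001], [0.987, -0.161, -0.001], [-0.001, 0.001, -1.0]]
force: [0.2, -0.1, -7.5]
opening: 9.4
finger_force: 58.6
```

Emit:
{"op": "send_rows", "data": {
  "targets": [
    [-1, [0, 0, 0.05], 0],
    [-1, [0, 0, 0.09], 0],
    [-1, [0, 0, 0.1], 0],
    [-1, [0, 0, 0.1], 0]
  ]
}}

```text
time: 11.35
tcp_pos: [500.5, -272.8, 300.5]
tool_rot: [[0.161, 0.987, 0.001], [0.987, -0.161, -0.001], [-0.0, 0.001, -1.0]]
force: [0.1, 0.6, -7.1]
opening: 9.4
finger_force: 58.6
```

```bash
python3 shot.py wI; python3 - <<'E'
# numeric compare of rim in wI with wG (same grip but TCP offset): edges along image column through rim
import cv2,numpy as np
for n in("wG","wI"):
    g=cv2.cvtColor(cv2.imread(f"pics/{n}.png"),6).astype(float)
    col=g[195:300,275:300].mean(1); print(n,[int(v) for v in col[::3]])
E
```

```text
wI 11.35 [ 500.5 -272.8  300.5] [[0.161, 0.987], [0.987, -0.161]] [-40.4  22.   72.6   0.   85.3 -31.1]
wG [117, 117, 118, 119, 117, 117, 119, 115, 53, 53, 54, 54, 53, 55, 52, 77, 127, 135, 60, 55, 50, 45, 45, 47, 97, 113, 113, 114, 114, 114, 114, 112, 95, 94, 92]
wI [118, 118, 115, 115, 53, 53, 54, 54, 52, 55, 53, 101, 154, 104, 54, 48, 48, 48, 82, 120, 120, 116, 113, 113, 113, 112, 112, 111, 111, 110, 110, 110, 111, 119, 117]
```

```bash
python3 - <<'E'
import pickle
from h import *
for n,c,gy,gz in(("wG",[500.9,-271.1,289.0],68,149),("wI",[500.5,-272.8,300.5],66,160)):
    G=pickle.load(open(f"pics/{n}.pkl","rb"));c=np.array(c)
    ex=np.array([.987,-.161,0]);ey=np.array([.161,.987,0]);u=np.array([0,0,1.])
    for t in(0,.02,.04,.06,.08):
        W=lambda m:c+ex*m[0]+(m[1]-gy)*(np.cos(t)*ey+u*np.sin(t))+(m[2]-gz)*(u*np.cos(t)-ey*np.sin(t))
        print(n,t,proj(G,[W((-25,70,60)),W((-25,70,0))])[:,1].round(0))
E
```

```text
wG 0 [249. 224.]
wG 0.02 [246. 220.]
wG 0.04 [243. 216.]
wG 0.06 [241. 213.]
wG 0.08 [238. 209.]
wI 0 [240. 218.]
wI 0.02 [238. 214.]
wI 0.04 [235. 210.]
wI 0.06 [232. 207.]
wI 0.08 [229. 203.]
```

Emit:
{"op": "send_rows", "data": {
  "targets": [
    [-1, [0.0, 0.03, 0], 0.01],
    [-1, [0.01, 0.08, 0], 0.02],
    [-1, [0.03, 0.16, 0], 0.03],
    [-1, [0.05, 0.25, 0], 0.04],
    [-1, [0.07, 0.34, 0], 0.05],
    [-1, [0.08, 0.43, 0], 0.06],
    [-1, [0.09, 0.51, 0], 0.062],
    [-1, [0.1, 0.56, 0], 0.062]
  ]
}}

```text
time: 12.2
tcp_pos: [540.1, -45.7, 299.5]
tool_rot: [[0.111, 0.994, -0.001], [0.994, -0.111, 0.001], [0.001, -0.001, -1.0]]
force: [1.1, -1.8, -8.0]
opening: 9.6
finger_force: 59.5
```

Emit:
{"op": "send_rows", "data": {
  "targets": [
    [-1, [0.02, 0.06, 0], 0],
    [-1, [0.04, 0.14, 0], 0],
    [-1, [0.06, 0.23, -0.02], 0],
    [-1, [0.08, 0.32, -0.04], 0],
    [-1, [0.1, 0.41, -0.06], 0],
    [-1, [0.11, 0.49, -0.08], 0],
    [-1, [0.12, 0.54, -0.1], 0],
    [-1, [0.128, 0.56, -0.1], 0]
  ]
}}

```text
time: 13.0
tcp_pos: [590.7, 177.6, 258.0]
tool_rot: [[0.11, 0.994, -0.004], [0.994, -0.11, 0.0], [-0.0, -0.004, -1.0]]
force: [-0.4, 1.6, -7.2]
opening: 9.1
finger_force: 60.8
```

```bash
cat > st.py <<'E'
from plant import ctrl
import numpy as np
s=ctrl.observe();c,d=np.cos(np.radians(-6.4)),np.sin(np.radians(-6.4));R=np.array([[c,d],[-d,c]])
print(s["time"],s["tcp_pos"].round(1),"stand",(R@(s["tcp_pos"][:2]-[763.4,89.1])).round(1),"yaw",np.degrees(np.arctan2(s["tool_rot"][1,1],s["tool_rot"][0,1])).round(2),"F",s["force"].round(1),s["ft_torque"].round(2),"q",s["qpos"].round(1),"tau",s["joint_efforts"].round(1),s["opening"])
E
python3 st.py
```

```text
13.0 [590.7 177.6 258. ] stand [-181.5   68.7] yaw -6.32 F [-0.4  1.6 -7.2] [ 0.53  0.07 -0.04] q [ 5.9 29.6 67.5  0.  83.1 12.2] tau [  0.1 -56.9 -29.6  -0.5  -0.3   0. ] 9.142577480691354
```

Emit:
{"op": "send_rows", "data": {
  "targets": [
    [-1, [0.02, -0.004, 0], 0],
    [-1, [0.06, -0.01, -0.01], 0],
    [-1, [0.11, -0.017, -0.02], 0],
    [-1, [0.16, -0.024, -0.03], 0],
    [-1, [0.21, -0.03, -0.03], 0],
    [-1, [0.26, -0.036, -0.03], 0],
    [-1, [0.29, -0.04, -0.03], 0],
    [-1, [0.31, -0.042, -0.03], 0]
  ]
}}

```text
time: 13.8
tcp_pos: [717.0, 156.0, 247.8]
tool_rot: [[0.115, 0.993, 0.0], [0.993, -0.115, -0.001], [-0.001, 0.0, -1.0]]
force: [-0.2, -0.5, -7.1]
opening: 9.3
finger_force: 61.6
```

Emit:
{"op": "send_rows", "data": {
  "targets": [
    [-1, [0, 0, 0], 0],
    [-1, [0, 0, 0], 0]
  ]
}}

```text
time: 14.0
tcp_pos: [715.8, 157.3, 247.9]
tool_rot: [[0.114, 0.993, -0.0], [0.993, -0.114, -0.0], [-0.0, -0.0, -1.0]]
force: [0.2, -0.5, -7.2]
opening: 9.2
finger_force: 61.6
```

```bash
python3 st.py; python3 shot.py wJ
```

```text
14.0 [715.8 157.3 247.9] stand [-54.9  62.5] yaw -6.54 F [ 0.2 -0.5 -7.2] [ 0.13  0.12 -0.03] q [ 3.3 47.7 38.5 -0.  93.9  9.8] tau [ -0.5 -68.6 -30.9  -0.2  -0.2  -0. ] 9.2205047115394
wJ 14.0 [715.8 157.3 247.9] [[0.114, 0.993], [0.993, -0.114]] [ 3.3 47.7 38.5 -0.  93.9  9.8]
```

Emit:
{"op": "send_rows", "data": {
  "targets": [
    [-1, [0, 0.009, -0.01], 0],
    [-1, [0, 0.009, -0.02], 0],
    [-1, [0, 0.009, -0.03], 0],
    [-1, [0, 0.009, -0.04], 0],
    [-1, [0, 0.009, -0.045], 0],
    [-1, [0, 0.009, -0.045], 0]
  ]
}}

```text
time: 14.65
tcp_pos: [715.5, 161.9, 230.1]
tool_rot: [[0.113, 0.994, -0.001], [0.994, -0.113, -0.0], [-0.0, -0.0, -1.0]]
force: [-2.8, -0.1, -3.9]
opening: 9.2
finger_force: 62.3
```

```bash
python3 st.py; python3 shot.py wK
```

```text
14.65 [715.5 161.9 230.1] stand [-55.7  67. ] yaw -6.5 F [-2.8 -0.1 -3.9] [-0.17  0.55 -0.34] q [ 3.6 48.  40.5 -0.  91.6 10.1] tau [ -0.1 -66.4 -29.4   0.2  -0.8  -0.3] 9.217293899134692
wK 14.65 [715.5 161.9 230.1] [[0.113, 0.994], [0.994, -0.113]] [ 3.6 48.  40.5 -0.  91.6 10.1]
```

Emit:
{"op": "send_rows", "data": {
  "targets": [
    [-1, [0, 0, -0.01], 0],
    [-1, [0, 0, -0.015], 0],
    [-1, [0, 0, -0.02], 0],
    [-1, [0, 0, -0.02], 0]
  ]
}}

```text
time: 15.1
tcp_pos: [715.6, 162.3, 221.8]
tool_rot: [[0.113, 0.994, -0.0], [0.994, -0.113, 0.0], [0.0, -0.0, -1.0]]
force: [-4.1, 3.2, -0.3]
opening: 9.1
finger_force: 63.3
```

```bash
python3 st.py; python3 shot.py wK2
```

```text
15.1 [715.6 162.3 221.8] stand [-55.7  67.4] yaw -6.47 F [-4.1  3.2 -0.3] [ 0.22  0.74 -0.41] q [ 3.7 48.1 41.4  0.  90.5 10.1] tau [ -2.7 -64.7 -28.6  -0.5  -1.   -0.4] 9.117177120745458
wK2 15.1 [715.6 162.3 221.8] [[0.113, 0.994], [0.994, -0.113]] [ 3.7 48.1 41.4  0.  90.5 10.1]
```

Emit:
{"op": "send_rows", "data": {
  "targets": [
    [-0.75, [0, 0, 0], 0],
    [-0.6, [0, 0, 0], 0],
    [-0.6, [0, 0, 0], 0],
    [-0.4, [0, 0, 0], 0],
    [-0.4, [0, 0, 0], 0],
    [-0.2, [0, 0, 0], 0],
    [0, [0, 0, 0], 0],
    [0, [0, 0, 0], 0]
  ]
}}

```text
time: 15.95
tcp_pos: [715.8, 162.0, 222.0]
tool_rot: [[0.113, 0.994, 0.0], [0.994, -0.113, -0.0], [-0.0, 0.0, -1.0]]
force: [1.4, 0.2, 0.4]
opening: 42.9
finger_force: 0.0
```

```bash
python3 st.py; python3 shot.py wL
```

```text
15.95 [715.8 162.  222. ] stand [-55.5  67.1] yaw -6.48 F [1.4 0.2 0.4] [-0.01 -0.01  0.02] q [ 3.6 48.1 41.4 -0.  90.5 10.1] tau [ -0.  -64.3 -27.4  -0.   -0.   -0. ] 42.893944316199914
wL 15.95 [715.8 162.  222. ] [[0.113, 0.994], [0.994, -0.113]] [ 3.6 48.1 41.4 -0.  90.5 10.1]
```

Emit:
{"op": "send_rows", "data": {
  "targets": [
    [0, [0, 0, 0.03], 0],
    [0, [0, 0, 0.07], 0],
    [0, [-0.05, 0, 0.1], 0],
    [0, [-0.12, 0, 0.14], 0],
    [0, [-0.22, 0, 0.18], 0],
    [0, [-0.32, 0.03, 0.21], 0],
    [0, [-0.4, 0.04, 0.21], 0],
    [0, [-0.4, 0.04, 0.21], 0]
  ]
}}

```text
time: 16.8
tcp_pos: [552.9, 179.0, 308.4]
tool_rot: [[0.111, 0.994, 0.002], [0.994, -0.111, 0.0], [0.001, 0.002, -1.0]]
force: [0.2, -0.5, 0.4]
opening: 42.7
finger_force: 0.0
```

```bash
python3 shot.py wM; python3 - <<'E'
import cv2,pickle
from h import *
from plant import ctrl
O=np.array([763.4,89.1,0]);a=np.radians(-6.4);R=np.array([[np.cos(a),-np.sin(a),0],[np.sin(a),np.cos(a),0],[0,0,1]])
W=lambda m:O+R@np.array(m,float)
p=pickle.load(open("pics/wM.pkl","rb"));w=cv2.imread("pics/wM.png")
s=ctrl.snapshot("scene")[:,:,::-1];t=ctrl.snapshot("top")[:,:,::-1]
cv2.imwrite("pics/sM.png",s);cv2.imwrite("pics/tM.png",t)
# model of hung bar in red, rim in green
for m in [(-85,y,175) for y in(-66,-35,0,35,66)]: cv2.circle(w,tuple(proj(p,W(m))[0].astype(int).tolist()),2,(0,0,255),-1)
for m in [(-85+i*45,j*70,85) for i in(-1,1) for j in(-1,1)]: cv2.circle(w,tuple(proj(p,W(m))[0].astype(int).tolist()),2,(0,255,0),-1)
o=np.zeros((600,800,3),np.uint8);o[:480,:480]=w[:,160:]
o[:300,480:]=cv2.resize(s[120:270,345:505],(320,300),interpolation=3)
o[300:,480:]=cv2.resize(t[100:250,175:335],(320,300),interpolation=3)
cv2.imwrite("pics/M.png",o)
E
```

```text
wM 16.8 [552.9 179.  308.4] [[0.111, 0.994], [0.994, -0.111]] [ 6.4 23.4 69.6  0.  87.  12.8]
```

View pics/M.png

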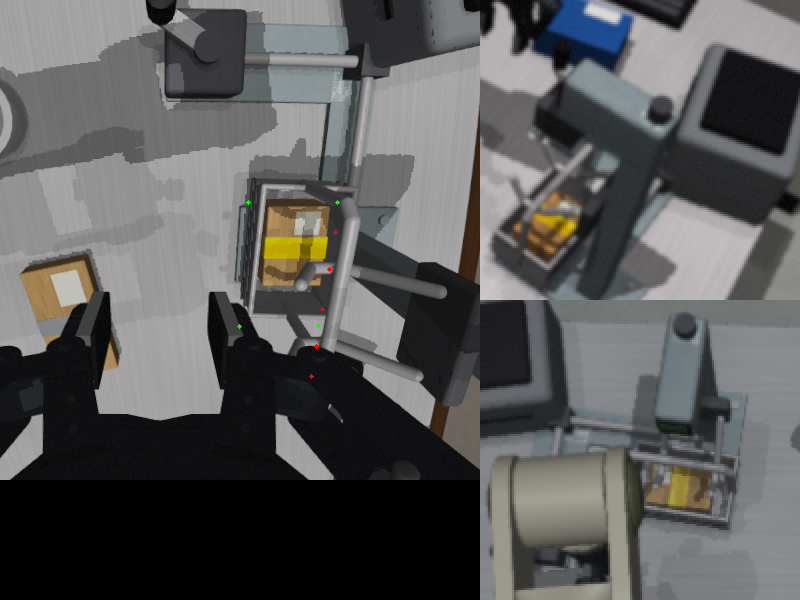

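M shows the bar lying across both prongs, the parcel inside the basket, and the gripper clear. The bar appears about 14 px further back than the seat marks at (329,269) and (317,346). I'll check numerically whether it is still moving and where it rests.

```bash
python3 shot.py wN; python3 - <<'E'
import pickle,cv2
from h import *
from plant import ctrl
p=pickle.load(open("pics/wN.pkl","rb"))
a=cv2.imread("pics/wM.png",0).astype(int);b=cv2.imread("pics/wN.png",0).astype(int)
# undo: wM.png saved clean
d=np.abs(a-b)[150:350,390:560];print("diff mean",d.mean(),"n>30",(d>30).sum())
an=np.radians(-6.4);c,s=np.cos(an),np.sin(an);O=np.array([763.4,89.1,0]);Rm=np.array([[c,s],[-s,c]]);n=np.array([-s,c,0])
def pl(p,uv,y):
    o,v=ray(p,uv);k=(y-n@(o-O))/(n@v);X=o+k*v;return (Rm@(X-O)[:2]).round(1).tolist(),round(X[2],1)
for y,uv in((35,(503,270)),(0,(497,305)),(66,(511,222)),(-35,(490,345))):print(y,pl(p,uv,y))
for z in(175,185,190,195):
    print(z,[(Rm@(onz(p,uv,z)-O)[:2]).round(1).tolist() for uv in((512,212),(503,270),(491,345))])
for r in range(180,350,10):
    print(r,"".join(f"{v:4d}" for v in b[r,476:524:2]))
E
```

```text
wN 16.95 [556.3 177.9 306.8] [[0.113, 0.994], [0.994, -0.113]] [ 6.2 23.8 69.2 -0.  87.  12.7]
diff mean 20.67329411764706 n>30 8046
35 ([-72.0, 35.0], np.float64(176.3))
0 ([-67.3, 0.0], np.float64(167.9))
66 ([-55.5, 66.0], np.float64(147.1))
-35 ([-70.3, -35.0], np.float64(173.6))
175 [[-71.7, 81.1], [-71.3, 34.5], [-70.2, -34.1]]
185 [[-77.3, 83.5], [-76.9, 38.6], [-75.9, -27.2]]
190 [[-80.1, 84.6], [-79.8, 40.7], [-78.8, -23.8]]
195 [[-82.9, 85.8], [-82.6, 42.8], [-81.6, -20.4]]
180   59  54  65  40  72  97  97  87  84  71  67  68  67  67  84  60  84 100 114 109  97  98 107 110
190   57  57  59  60  61  59  72 102  92  70  72  72  84 113 109  78  96 111 106 103  95 100 110 112
200   66  68  66  64  63  65  64  63  62  63  67  97 112 118 124 125 120 109 106  95  99 111 110 111
210   73  52  52  52  51  51  49  52  50  51  52  66  86 102 112 119 123 125 120 109  98  99  99  97
220   64  63  50  50  52  50  50  51  50  60  98 114  69  82 113 133 148 175 170 159 147 109  96  98
230   63  64  63  64  64  63  49  48  53  87 113  88  76 110 132 150 185 182 163 152 117  81  93  97
240  
[... 405 characters left out ...]
64  62  62  49  59  85  90  50  92 123 142 166 186 166 157 142 139 137 138 107  47  41  41  41
290   62  63  62  72 141 154  58  85 112 129 149 171 150 140 128 155 154 155 163 161 162 162 163 164
300   63  59  62 125 141  80  84 112 128 148 169 151 141 126 156 157 153 164 161 164 162 161 163 164
310   52  59 133 161  85  81 110 127 145 167 150 140 125 162 165 165 161 163 160 162 163 162 164 163
320  165 161 163 123  79 110 126 144 165 150 139 128 162 164 165 163 162 163 162 162 161 163 163 162
330  164 162 123  74 102 118 133 153 139 130 117 111 111 155 150 153 162 161 164 162 161 163 162 164
340   76  66  76 109 130 146 166 155 146 116  70  97 112 113 113 111 112 111 110 111 110 112 110 114
```

Emit:
{"op": "send_rows", "data": {
  "targets": [
    [0, [0, 0, 0], 0],
    [0, [0, 0, 0], 0],
    [0, [0, 0, 0], 0],
    [0, [0, 0, 0], 0],
    [0, [0, 0, 0], 0]
  ]
}}

```text
time: 17.5
tcp_pos: [555.8, 178.0, 305.9]
tool_rot: [[0.113, 0.994, -0.0], [0.994, -0.113, 0.0], [0.0, -0.0, -1.0]]
force: [-0.1, 0.8, 1.1]
opening: 42.8
finger_force: 0.0
```

```bash
python3 shot.py wO; python3 shot.py wP; python3 - <<'E'
import pickle,cv2
from h import *
an=np.radians(-6.4);c,s=np.cos(an),np.sin(an);O=np.array([763.4,89.1,0]);R=np.array([[c,-s,0],[s,c,0],[0,0,1]])
W=lambda m:O+R@np.array(m,float)
I={k:cv2.imread(f"pics/{k}.png",0).astype(int) for k in("wN","wO","wP")}
print("motion O-P",np.abs(I["wO"]-I["wP"])[150:350,390:560].mean(),"N-O",np.abs(I["wN"]-I["wO"])[150:350,390:560].mean())
p=pickle.load(open("pics/wP.pkl","rb"))
print("pred tip1",proj(p,W((-117,35,200))),"prong1 mid x=-45",proj(p,W((-45,35,195))),"seat35",proj(p,W((-85,35,175))),"leg70",proj(p,W((-85,70,165))),proj(p,W((-85,76,165))))
b=I["wP"]
# light-on-dark ascii crop of the hook zone
ch=" .:-=+*#%@"
for r in range(190,360,4): print(r,"".join(ch[min(9,int(b[r,cc])//20)] for cc in range(390,590,2)))
E
```

```text
wO 17.5 [555.8 178.  305.9] [[0.113, 0.994], [0.994, -0.113]] [ 6.3 23.8 69.3  0.  86.9 12.7]
wP 17.55 [555.8 178.  306. ] [[0.113, 0.994], [0.994, -0.113]] [ 6.3 23.8 69.3  0.  86.9 12.7]
motion O-P 6.561323529411765 N-O 15.896764705882353
pred tip1 [[459.15091899 283.77112786]] prong1 mid x=-45 [[552.04108358 280.03907732]] seat35 [[487.64679833 270.02054143]] leg70 [[488.29989254 223.25780853]] [[489.36114834 215.74119854]]
190 ###***-:-:-::*@#*%+=====++#+++++++---:::::::::::::-++==--===+=+==+++++++++++++++++++++++#%%%#%#%##%#
194 ###***-:-:-::*@#++======++++++++++++++----::::::::::::::::-++++==+++++++++++++++++++++*%%%%%#%%%####
198 ###**-::-:-::#%*=---------::::-::-::::--++----:::::::::-=+**+++=+++++++++++++++++++++#%%%%%%#%%#####
202 ###**-::-:-:=#%+:::::::::::::::::::::::::::-:::----:::-=++***+==+++++++++++++++++++#%#%%%%%%%%%####%
206 ###*:::-::-:+%#::+++======--+++++++++*======***:::::::-==++***+=---:---:-:-:----:--*##%%%%%#%%%####%
210 ##**:-.-:-::*@*:=####+=+++===--=======+=+++====::::::::-=+++**++=++================**#%%%%%#%#%##%#%
214 ##**--:-.-::*@#:+#######*====-+****
[... 3145 characters left out ...]
%:::::::*%%%%%%*-=+*##*+++++++++*#%%%%%%%%%%%%%%%%%%%%%%..............
338 ===-            =#%%%%%%%%%%%%%%=:::------:-::=+**#**++++++++++++++*%%%%%%%%%%%%%%%%%...............
342 ==                 -%%%%%%%%%%%=::--*******+--=**%%#*---=+++++++++++++++#%%%%%%%%%%%#...............
346 ..         .....     *%%%%%%%%-::--=+=    .::-+*#%##*+++==---:++++++++++++%%%%%%%%%%:...............
350             ...      .%%%%%%%-::--.              =*#******++++==---=+++++%%%%%%%%%%#................
354                          .:::::--:                     -*******++++==---+#%%%%%%%%%:................
358                                           .......          .=+******++++==---=*#%%#........ ........
```

Emit:
{"op": "send_rows", "data": {
  "targets": [
    [0, [0, 0, 0], 0],
    [0, [0, 0, 0], 0],
    [0, [0, 0, 0], 0],
    [0, [0, 0, 0], 0],
    [0, [0, 0, 0], 0],
    [0, [0, 0, 0], 0],
    [0, [0, 0, 0], 0],
    [0, [0, 0, 0], 0]
  ]
}}

```text
time: 18.4
tcp_pos: [555.8, 178.0, 306.0]
tool_rot: [[0.113, 0.994, -0.0], [0.994, -0.113, -0.0], [-0.0, -0.0, -1.0]]
force: [-0.1, -0.9, -0.7]
opening: 42.6
finger_force: 0.0
```

```bash
python3 shot.py wQ;python3 shot.py wR; python3 - <<'E'
import cv2,numpy as np
I={k:cv2.imread(f"pics/{k}.png",0).astype(int) for k in("wO","wP","wQ","wR")}
f=lambda a,b:np.abs(I[a]-I[b])[150:350,390:560].mean()
print("Q-R",f("wQ","wR"),"P-Q",f("wP","wQ"))
b=I["wR"];ch=" .:-=+*#%@"
for r in list(range(160,240,4))+list(range(262,320,6)): print(r,"".join(ch[min(9,int(b[r,cc])//20)] for cc in range(390,550,2)))
E
```

```text
wQ 18.4 [555.8 178.  306. ] [[0.113, 0.994], [0.994, -0.113]] [ 6.3 23.8 69.3 -0.  86.9 12.7]
wR 18.45 [555.7 178.  306. ] [[0.113, 0.994], [0.994, -0.113]] [ 6.3 23.8 69.3 -0.  86.9 12.8]
Q-R 2.855176470588235 P-Q 7.904735294117647
160 %%#%%%%++++++++++++++++++++++++++++++++++++++.:=======-----=-*#@##=+++++++++++++
164 %%%%%++++++++++++++++++++++++++++++++++++++++:-=======----=--=%@*+=+++++++++++++
168 %%%%%+++++++++++++=+++++++++++++++++++++++++::========----=--=+++==+++++++++++++
172 #####=======================++++++++++++++++::========----=:-=+++=++++++++++++++
176 #####===================================++++:.========---==-=+++==++++++++++++++
180 ##***-.=::--:------:---::-:::::::--::::------:==.:===----=--=+++==++++++++++++++
184 ##***-:-:--:-*#***************++++-::::::-------==-------=--=+++==++++++++++++++
188 ##**-::-:=-:*%####################---::::::::::-*#%%#*++++++=++==+++++++++++++++
192 ##**-:--:-::*@*++++=====+++++++++++---------::::::-::::::=+++++==+++++++++++++++
196 ##**-:-::-::#@*+++=====+++++++=++++++++=-------:-::::::---===++==+++++++++++++++
200 #***-:-:--:-#
[... 982 characters left out ...]
*++++==---:::::::::.
274 *-:-:--:*@*::*****=+====-=--------::--==+=======--+*=+*#@%%#****+==============-
280 *---:---#%+:-*#*******#*++---++--=++===+*=----::::=-+*#@@%*****:::::--==========
286 #:-::-:+%#+++**++++++++++++++++=*#@%##--:-:------*+=+*%@%######%%%*:.:.:..:::.::
292 #:-.--:*@*:-::--::-:::::::::::::::--::::-----:-:=*-=**%%#*###%%%%%%%%%+.:::....:
298 %--:-::*#---::-::::-:-:::::::::::::::::::::---::+-=+*#%#**###%%%%%%%%%%%%%=:::..
304 -    .+#*-:----:::::::::::::::::::::::::::::-:-=*-+**%##*###%%%%%%%%%%%%%%%%%#:.
310 --      :--:--:-::::::::::::::::::::::::::::::-*-=+*#%#**%%%%%%%%%%%%%%%%%%%%%%%
316 ---    . .#############**-:::::################*-+*#%##*%%%%%%%%%%%%%%%%%%%%%%%%
```

Emit:
{"op": "send_rows", "data": {
  "targets": [
    [0, [-0.15, 0.05, 0], 0],
    [0, [-0.15, 0.05, 0], 0],
    [0, [-0.15, 0.05, 0], 0],
    [0, [-0.15, 0.05, 0], 0]
  ]
}}

```text
time: 18.9
tcp_pos: [496.2, 197.9, 306.3]
tool_rot: [[0.113, 0.994, 0.001], [0.994, -0.113, 0.0], [0.0, 0.001, -1.0]]
force: [0.3, -0.8, 0.6]
opening: 42.7
finger_force: 0.0
```

```bash
python3 shot.py wS; python3 - <<'E'
import cv2,numpy as np
b=cv2.imread("pics/wS.png",0);ch=" .:-=+*#%@"
for r in range(170,400,5): print(r,"".join(ch[min(9,int(b[r,cc])//20)] for cc in range(460,640,2)))
E
```

```text
wS 18.9 [496.2 197.9 306.3] [[0.113, 0.994], [0.994, -0.113]] [ 9.2 17.2 78.5 -0.  84.3 15.7]
170 +++++++++++++++++++++++++++++++++=..======-----===:+*%##+++++++++++++++++++++++##%########
175 +++++++++++++++++++++++++++++++++-.:======-----===:+#@#*+++++++++++++++++++++++#########%#
180 +++++====+=+++++++++++++++++++++=:.=======-----==:-=++++++++++++++++++++++++++*###########
185 ==============================++-.:======-----===:-=+++++++++++++++++++++++++###%#########
190 ::-:--------------------======++:.-======-----==:-=++++++++++++++++++++++++++#############
195 :::::-:::::::::::-:::::::::::::::::::::::::----::-=+++++++++++++++++++++++++##############
200 .-::-::::+%######%%########*#*=:::::::::--*###**+++=====+++++++++++++++++++###############
205 :-:.-:::-*%*===++===++++++++++--:::::::::::::::::::::=+++++++++++++++++++%################
210 ::::-:::=%%-::::::::::::::::::-=+==::--::::::::::::::::-=+++++++++++++###%################
215 -::-::::*%#::::::::::::::::::::::::::::::::--::::::::::::-=++++==++++#####################
220 ::.-:::-#%*##======-=-+****+==========++:::::::::--:
[... 2663 characters left out ...]
+++==---=###%######%#####.. .......
365                         .---::::-==::::::::=+*###*+++*******+++++==----*######%....... ...
370                             :::--=-.::::::-+*#%## :*#%######********++++==---:*:........ .
375                               .-==.  .++++++**#+   ################********++++==---:.....
380                   .               . .........::...+#######################********++++===-
385 ......                               ...........::.:##%##########################+*******+
390 ........                                ..........::.:*###############################==+*
395 ...........                                ...    ..::..=############################+++==
```

```bash
python3 - <<'E'
import pickle
from h import *
an=np.radians(-6.4);c,s=np.cos(an),np.sin(an);O=np.array([763.4,89.1,0]);M=np.array([[c,s,0],[-s,c,0],[0,0,1]])
p={k:pickle.load(open(f"pics/{k}.pkl","rb")) for k in("wR","wS")}
L={"wR":[(512.5,220),(504.5,262),(497,298)],"wS":[(585.5,240),(576.5,275),(565.5,320)]}
N=[];B=[]
for k,v in L.items():
    r=[ray(p[k],q) for q in v];o=r[0][0];n=np.linalg.svd(np.array([x[1] for x in r]))[2][2];N.append(n);B.append(n@o)
for y in(-35,0,35,60):   # point on both planes at stand y
    A=np.array(N+[M[1]]);b=np.array(B+[y+M[1]@O]);X=np.linalg.solve(A,b);print(y,(M@(X-O)).round(1),"rows",[proj(p[k],X)[0].round(1).tolist() for k in p])
print("tip check",[ (k,proj(p[k],O+M.T@np.array([-117,35,200.]))[0].round(0)) for k in p])
E
```

```text
-35 [-81.8 -35.  186.9] rows [[484.9, 355.4], [552.9, 366.5]]
0 [-79.2  -0.  184.3] rows [[493.4, 315.7], [563.2, 328.4]]
35 [-76.6  35.  181.6] rows [[502.1, 273.3], [573.6, 287.8]]
60 [-74.8  60.  179.7] rows [[508.4, 241.3], [581.2, 257.2]]
tip check [('wR', array([459., 284.])), ('wS', array([538., 299.]))]
```

```bash
python3 - <<'E'
import pickle
from h import *
an=np.radians(-6.4);c,s=np.cos(an),np.sin(an);O=np.array([763.4,89.1,0]);M=np.array([[c,s,0],[-s,c,0],[0,0,1]])
for k in("wR","wS"):
  p=pickle.load(open(f"pics/{k}.pkl","rb"))
  for y0 in(0,10,20):
   for (bx,bz,th) in((-85,175,0),(-79,183,0),(-79,183,.15)):
    ct,st=np.cos(th),np.sin(th)
    W=lambda m:O+M.T@np.array([bx+ct*m[0]+st*(m[2]-150),m[1]+y0,bz-st*m[0]+ct*(m[2]-150)])
    print(k,y0,bx,th,proj(p,[W((-45,70,60)),W((-45,-70,60)),W((0,60,150)),W((0,76,140)),W((0,-60,150))]).round(0).tolist())
E
```

```text
wR 0 -85 0 [[407.0, 202.0], [398.0, 327.0], [492.0, 239.0], [489.0, 216.0], [471.0, 372.0]]
wR 0 -79 0 [[415.0, 204.0], [405.0, 331.0], [505.0, 243.0], [502.0, 218.0], [482.0, 377.0]]
wR 0 -79 0.15 [[404.0, 205.0], [394.0, 335.0], [505.0, 243.0], [500.0, 218.0], [482.0, 377.0]]
wR 10 -85 0 [[408.0, 192.0], [398.0, 319.0], [494.0, 227.0], [491.0, 203.0], [473.0, 362.0]]
wR 10 -79 0 [[416.0, 193.0], [405.0, 323.0], [507.0, 230.0], [504.0, 205.0], [483.0, 368.0]]
wR 10 -79 0.15 [[404.0, 195.0], [395.0, 327.0], [507.0, 230.0], [502.0, 205.0], [483.0, 368.0]]
wR 20 -85 0 [[408.0, 182.0], [399.0, 311.0], [496.0, 214.0], [493.0, 190.0], [474.0, 352.0]]
wR 20 -79 0 [[417.0, 183.0], [406.0, 315.0], [509.0, 216.0], [506.0, 192.0], [485.0, 358.0]]
wR 20 -79 0.15 [[405.0, 184.0], [395.0, 318.0], [509.0, 216.0], [504.0, 192.0], [485.0, 358.0]]
wS 0 -85 0 [[467.0, 215.0], [451.0, 337.0], [565.0, 255.0], [561.0, 232.0], [535.0, 382.0]]
wS 0 -79 0 [[476.0, 217.0], [458.0, 341.0], [579.0, 259.0], [575.0, 235.0], [547.0, 387.0]]
wS 0 -79 0.15 [[466.0, 219.0], [449.0, 345.0], [579.0, 259.0], [573.0, 235.0], [547.0, 387.0]]
wS 10 -85 0 [[468.0, 205.0], [452.0, 329.0], [568.0, 243.0], [564.0, 220.0], [538.0, 372.0]]
wS 10 -79 0 [[477.0, 207.0], [460.0, 333.0], [582.0, 246.0], [577.0, 222.0], [549.0, 378.0]]
wS 10 -79 0.15 [[467.0, 209.0], [450.0, 337.0], [582.0, 246.0], [576.0, 223.0], [549.0, 378.0]]
wS 20 -85 0 [[469.0, 195.0], [453.0, 321.0], [570.0, 231.0], [566.0, 207.0], [540.0, 363.0]]
wS 20 -79 0 [[478.0, 197.0], [461.0, 325.0], [585.0, 234.0], [580.0, 210.0], [552.0, 368.0]]
wS 20 -79 0.15 [[468.0, 198.0], [452.0, 329.0], [585.0, 234.0], [578.0, 210.0], [552.0, 368.0]]
```

```bash
python3 - <<'E'
import pickle
from h import *
from plant import ctrl
p=pickle.load(open("pics/wM.pkl","rb"));t=ctrl.camera_params("top");s=ctrl.camera_params("scene")
an=np.radians(-6.4);c,d=np.cos(an),np.sin(an);O=np.array([763.4,89.1,0]);M=np.array([[c,d,0],[-d,c,0],[0,0,1]])
# printer near corner: top px (217,158) top-face front-right; scene px upper face corners (453,145),(512,160)
for z in(0,60,120,180):
    print(z,"wM lower corner",onz(p,(517,42),z)[:2].round(0),"top",onz(t,(216,158),z)[:2].round(0),onz(t,(218,165),z)[:2].round(0))
print(tri((t,(210,97)),(s,(511,150))),tri((t,(138,100)),(s,(462,144))))
print("target",(O+M.T@np.array([-84,142,0])).round(1))
E
```

```text
0 wM lower corner [792. 323.] top [801. 304.] [779. 297.]
60 wM lower corner [760. 314.] top [782. 291.] [762. 284.]
120 wM lower corner [728. 304.] top [764. 278.] [745. 271.]
180 wM lower corner [696. 295.] top [746. 265.] [727. 259.]
(array([865.69021377, 263.26627837, 365.97774284]), [np.float64(31.84732241303986), np.float64(31.84732241303971)]) (array([814.66731886, 406.6133558 , 265.98865583]), [np.float64(59.419192544473994), np.float64(59.4191925444741)])
target [695.8 239.6   0. ]
```

Emit:
{"op": "send_rows", "data": {
  "targets": [
    [0, [0.06, 0.02, 0], 1],
    [0, [0.12, 0.04, 0], 1],
    [0, [0.2, 0.05, 0], 1],
    [0, [0.25, 0.06, 0], 1],
    [0, [0.25, 0.06, 0], 1],
    [0, [0.25, 0.06, 0], 1],
    [0, [0.25, 0.06, 0], 1]
  ]
}}

```text
time: 19.65
tcp_pos: [596.6, 221.5, 305.3]
tool_rot: [[-0.622, 0.783, -0.001], [0.783, 0.622, -0.0], [0.0, -0.001, -1.0]]
force: [-0.2, 0.3, -0.2]
opening: 42.3
finger_force: 0.0
```

Emit:
{"op": "send_rows", "data": {
  "targets": [
    [0, [0.06, 0.02, 0], 1],
    [0, [0.12, 0.03, 0], 1],
    [0, [0.18, 0.04, 0], 1],
    [0, [0.22, 0.045, 0], 1],
    [0, [0.25, 0.045, 0], 1],
    [0, [0.25, 0.045, 0], 1],
    [0, [0.25, 0.045, 0], 1],
    [0, [0.25, 0.045, 0], 1]
  ]
}}

```text
time: 20.45
tcp_pos: [695.9, 239.8, 305.9]
tool_rot: [[-0.993, 0.115, -0.0], [0.115, 0.993, -0.0], [0.0, -0.0, -1.0]]
force: [-0.2, 0.1, 0.3]
opening: 42.6
finger_force: 0.0
```

```bash
python3 st.py; python3 shot.py wT; python3 - <<'E'
import cv2,numpy as np
b=cv2.imread("pics/wT.png",0);ch=" .:-=+*#%@"
for r in range(100,480,8): print(r,"".join(ch[min(9,int(b[r,cc])//20)] for cc in range(100,640,4)))
E
```

```text
20.45 [695.9 239.8 305.9] stand [-83.9 142.2] yaw 83.39 F [-0.2  0.1  0.3] [0.02 0.   0.  ] q [  9.9  48.9  27.9  -0.  103.2 -73.5] tau [ -0.2 -63.9 -27.3  -0.   -0.   -0. ] 42.558666434072094
wT 20.45 [695.9 239.8 305.9] [[-0.993, 0.115], [0.115, 0.993]] [  9.9  48.9  27.9  -0.  103.2 -73.5]
100 @@@@@@@@@@@@@@@@%%@@@@@@@%%%%%%%%%%%%%%%%%%@@@@@@@@@@@@@@*#**-.::::-:-::-----*#---=**@@@@@@@@@@%%*.......++++=++++++++++==%@@@@@@@%  .:
108 @@@@@@@@@@@@@@@@@@@%@@@%@%%%%%%%%@@@%%%%%%#%@@@@@@@@@@@@@@+++-.:::::::.-----------*@@@@@@@@@@@@%%%.......=++++++=+*****@@@@@@@@@@@% ..:
116 @@@@@@@@@@@@@@@@%%@@@@%%%%%@%%%%%%%%%%%%%%%%%@@@@@@@%%%%%%+++-.:::::::::----------#@@@@@@@@@@@@@%@::---=+*****@@@@@@@@@@@@@@@@@@@@* ...
124 @@@@@@@@@@@@@@@@%%%%%%%%%%%%%%%%%%%@%%%@%%%%%@%%%%%%%%%%%%%++-.:::::::::::--------*@@@@@@@@@@@@@@@@@#**@@@@@@@@@@@@@@@@@@@@@@@@@@@:  ..
132 @@@@@@@@@@@@@@@@%%%@@%%%@%%%%%%%%%%%%@%%%%%%%%%%%%%%%%%%%%%*+-.::::::::::---------*@@@@@@@@@@@@@@@@@@@@@@@@@@@@@@@@@@@@@@@@@@@@@@@- ..:
140 @@@@@@@@@@@@@@@@@@@@@@@%%%%%%%%@@@@@@@@@@%%%%%%%%%%%%%%%%%%%+-.:::::::::::--------****@@@@@@@@@@@@@@@@
[... 5213 characters left out ...]

444  .................********......... .     ... .... ................ .. . .... ..... ********......... .  .... ....... .........+*******
452 ..... ..... .. ..*********.. ...        . ........... .. .... .......  .     . ...  +#********. .. . .. .......... .... ... .. .. *****
460 ........ .. . .*********    .   .  .. ... ... . ..... ......... ......  .......     . :********=.... ..  ..... .....................=**
468 ... ....... .+*******:    ............. . . . ...... . ....  .... .......... ....... .   ********..  .... .........:::::... . ....... .
476 :::... ....:*******   . . . ..... ...  ..... ...... .....  .................... ...... ..  -*******....... .:::::.::::::.... .. .......
```

```bash
python3 - <<'E'
import pickle
from h import *
p=pickle.load(open("pics/wT.pkl","rb"));q=pickle.load(open("pics/wM.pkl","rb"))
for z in(0,60,100,140,180):print(z,[onz(p,u,z)[:2].round(0).tolist() for u in((385,252),(440,238),(505,222),(590,262))],[onz(q,u,z)[:2].round(0).tolist() for u in((503,0),(510,25))])
E
```

```text
0 [[781.0, 313.0], [770.0, 384.0], [758.0, 467.0], [827.0, 587.0]] [[776.0, 367.0], [783.0, 341.0]]
60 [[758.0, 304.0], [749.0, 365.0], [739.0, 436.0], [798.0, 540.0]] [[746.0, 352.0], [753.0, 329.0]]
100 [[743.0, 298.0], [735.0, 352.0], [726.0, 416.0], [779.0, 508.0]] [[726.0, 341.0], [732.0, 321.0]]
140 [[728.0, 292.0], [721.0, 340.0], [713.0, 396.0], [759.0, 477.0]] [[706.0, 331.0], [712.0, 313.0]]
180 [[713.0, 286.0], [707.0, 327.0], [700.0, 375.0], [740.0, 445.0]] [[686.0, 321.0], [691.0, 305.0]]
```

Emit:
{"op": "send_rows", "data": {
  "targets": [
    [0, [0.002, 0.02, -0.05], 0],
    [0, [0.002, 0.02, -0.13], 0],
    [0, [0.002, 0.02, -0.21], 0],
    [0, [0.002, 0.02, -0.27], 0],
    [0, [0.002, 0.02, -0.31], 0],
    [0, [0.002, 0.02, -0.34], 0],
    [0, [0.002, 0.02, -0.365], 0],
    [0, [0.002, 0.02, -0.365], 0]
  ]
}}

```text
time: 21.3
tcp_pos: [696.2, 247.9, 158.9]
tool_rot: [[-0.994, 0.113, -0.002], [0.113, 0.994, -0.0], [0.002, -0.001, -1.0]]
force: [0.5, -0.1, 0.1]
opening: 42.7
finger_force: 0.0
```

```bash
python3 st.py; python3 shot.py wU; python3 - <<'E'
import cv2,numpy as np
b=cv2.imread("pics/wU.png",0);ch=" .:-=+*#%@"
for r in range(150,420,7): print(r,"".join(ch[min(9,int(b[r,cc])//20)] for cc in range(60,420,3)))
E
```

```text
21.3 [696.2 247.9 158.9] stand [-84.5 150.3] yaw 83.49 F [ 0.5 -0.1  0.1] [-0.08 -0.01  0.02] q [ 10.5  50.7  45.8  -0.   83.6 -72.9] tau [  0.1 -65.8 -27.    0.   -0.2   0. ] 42.70262875128518
wU 21.3 [696.2 247.9 158.9] [[-0.994, 0.113], [0.113, 0.994]] [ 10.5  50.7  45.8  -0.   83.6 -72.9]
150 @@@@@@@@@@@@@@@@@@%%%%%%%%%%%%%%@@@@@@@@@@@@@@@@@@@@@@@@@@%%%%%###%%%%%%%%%%%%%%%%%%%%%%%%+++++==...:::-::::::::::::::::
157 @@@@@@@@@%%@@@@@@@%%%%@@@@@@@@@@@@@@@%%%@@@@@@@@@@@@@@@@@@@%%%%%%%%%%%%%%%%%%%%%%%%%%%%++++++=====..::::::::::::::::::::
164 @@@@@@@@%%%%@@@@@@@@%%%%%%%%%%%%%%@@@%%%%@@@@@@@@@@@@@@@@@@%%%%%%%%%%%%%%%%%%%%%%%%%#++++++++++-=+++::::::::::::::::::::
171 @@%%%%%%%%%%%%%%%%%%%#########%%%%%%%%%%%%%%%%%%%%%%%%%%%%%%%%%%%%%%%%#%%%%%%%%%%%%%#++++++++++==+++++++++++=====-=+++++
178 %%%%%%%%%%%%%%%%%%%%%##%%%%%%%#%%##%%%##%%%%%%%%%%%%%%%%%%%%%####%%%%%%%%%%%%%%%%%%%%++++++++++-++++++++++++=====-++++=+
185 %%#+------=======***=====*++++====###++++=#=-*%%%%++=%%%%%%#=*%%%%%%%%%%%%%%%%%%%%%%%%+++++++++-=++++++++++++=====++++==
192 =------=-----------------------------------------:::
[... 3368 characters left out ...]
:::  ................ *******#@@@@@@@@@@@@@@@@@@@@@@@@@@@@@@@=.:.........  
388 %%%%@@@%%%%%@%:...........................::::::..  ..  ...........*******@@@@@@@@@@@@@@@@@@@@@@@@@@@@@@@@@.............
395 -------=++*................ ... ...........:::::... ..  .. ......-********#@@@@@@@@@@@@@@@@@@@@@@@@@@@@@@@@@............
402 --------................................................... .. . .@@%%@@@@@@@@@@@@@@@@@@@@@@@@@@@@@@@@@@@@@#............
409 :----.................. ....@@*......................... .. ......%@@@@@@@@@@@@@@@@@@@@@@@@@@@@@@@@@@@@@@@@........... .
416 -:..................... ..%@................#@@@..... ....  ...... . . ........-%@@@@@@@@@@@@+..... .......  ...........
```

Emit:
{"op": "send_rows", "data": {
  "targets": [
    [0, [-0.001, -0.01, 0], 0],
    [0, [-0.002, -0.02, 0], 0],
    [0, [-0.003, -0.03, 0], 0],
    [0, [-0.004, -0.037, 0], 0],
    [0, [-0.005, -0.044, 0], 0],
    [0, [-0.006, -0.05, 0], 0],
    [0, [-0.006, -0.056, 0], 0],
    [0, [-0.007, -0.062, 0], 0]
  ]
}}

```text
time: 22.15
tcp_pos: [693.7, 223.9, 160.1]
tool_rot: [[-0.994, 0.112, 0.0], [0.112, 0.994, 0.002], [-0.0, 0.002, -1.0]]
force: [0.6, 4.6, -0.7]
opening: 42.5
finger_force: 2.3
```

```bash
python3 st.py; python3 shot.py wV; cat > asc.py <<'E'
import cv2,sys
n,r0,r1,dr,c0,c1,dc=sys.argv[1],*map(int,sys.argv[2:])
b=cv2.imread(f"pics/{n}.png",0);ch=" .:-=+*#%@"
for r in range(r0,r1,dr): print(r,"".join(ch[min(9,int(b[r,c])//20)] for c in range(c0,c1,dc)))
E
python3 asc.py wV 270 360 7 60 300 3
```

```text
22.15 [693.7 223.9 160.1] stand [-84.3 126.2] yaw 83.55 F [ 0.6  4.6 -0.7] [ 0.69 -0.04  0.08] q [  8.7  48.9  48.9   0.1  82.1 -74.9] tau [ -3.7 -63.8 -26.6  -1.2   0.3   0.1] 42.54613607155338
wV 22.15 [693.7 223.9 160.1] [[-0.994, 0.112], [0.112, 0.994]] [  8.7  48.9  48.9   0.1  82.1 -74.9]
270 ---------#%%#=====#######%%%%%%%%%%@@%@@@@@@@@@@%%%+++:::::=*+##*----===********
277 ----------*++#====+*#===#%%%%%%%%%%@@##@@@@@@@@@@%#*++-::::-===------++*********
284 :--------:+***+++++++=====+++++++++***=****%%%%%%%#%++=::::===-------***********
291 --:--------**+++++++++====+++++++++***=****%%%%%%%%#++=:::===--------:----------
298 -----------*%%#====+##%####%%%%%%%%%@@%#**%%%%%@%%**+++::===----===-  =*********
305 -----------=%%%#====+*#####%%%%%%%%%%@@%#####%%%%%+++++==--. .:====.  =+*+******
312 ------------============---=##*********==========-----=--.....====..  :+++*++++=
319 ++++===#*+--========-----======================---------.....====-    .=========
326 ==%@@%%##+=--====-----======================-----------.....====-      +++++++++
333 ===%@@%%#*+-------------======-----======-------------.....=====.     .+++++++*#
340 %%%%@@%%##*=--+++@@@@@@@@@%%%%%%##%%%###==+++++++=-.......  ..++..    *##+###@@@
347 @@@@%@@%##*+--@@@@@@@@%%%-------:..... :-::----==.................   .**********
354 @@@@@==**+==---@@@@@@@%-----........ ....::::.......... .. ....... . ***********
```

Emit:
{"op": "send_rows", "data": {
  "targets": [
    [0, [0, -0.005, 0], 0],
    [0, [-0.001, -0.01, 0], 0],
    [0, [-0.001, -0.015, 0], 0],
    [0, [-0.002, -0.02, 0], 0],
    [0, [-0.003, -0.025, 0], 0],
    [0, [-0.003, -0.03, 0], 0],
    [0, [-0.004, -0.035, 0], 0],
    [0, [-0.004, -0.035, 0], 0]
  ]
}}

```text
time: 23.0
tcp_pos: [692.1, 208.8, 160.1]
tool_rot: [[-0.994, 0.113, -0.0], [0.113, 0.994, -0.001], [0.0, -0.001, -1.0]]
force: [0.4, 1.1, 0.9]
opening: 42.7
finger_force: 1.0
```

```bash
python3 st.py
```

```text
23.0 [692.1 208.8 160.1] stand [-84.2 111. ] yaw 83.5 F [0.4 1.1 0.9] [0.28 0.06 0.01] q [  7.5  48.   50.6  -0.   81.4 -76. ] tau [ -1.3 -63.1 -26.4  -0.4  -0.   -0. ] 42.72697220088672
```

Emit:
{"op": "send_rows", "data": {
  "targets": [
    [0, [0.003, 0.03, 0], 0],
    [0, [0.006, 0.06, 0], 0],
    [0, [0.006, 0.06, 0.1], 0],
    [0, [0.006, 0.06, 0.22], 0],
    [0, [0, 0.06, 0.33], 0],
    [0, [-0.08, 0.05, 0.365], -0.4],
    [0, [-0.18, 0.03, 0.365], -0.8],
    [0, [-0.24, 0.0, 0.365], -1]
  ]
}}

```text
time: 23.8
tcp_pos: [594.0, 210.3, 306.6]
tool_rot: [[-0.843, 0.538, 0.001], [0.538, 0.843, -0.0], [-0.001, 0.0, -1.0]]
force: [0.6, 0.3, 0.1]
opening: 42.9
finger_force: 0.0
```

Emit:
{"op": "send_rows", "data": {
  "targets": [
    [0, [-0.05, -0.04, 0], -0.3],
    [0, [-0.1, -0.08, 0], -0.6],
    [0, [-0.1, -0.08, 0], -1],
    [0, [-0.1, -0.08, 0], -1],
    [0, [-0.1, -0.08, 0], -1],
    [0, [-0.1, -0.08, 0], -1],
    [0, [-0.1, -0.08, 0], -1],
    [0, [-0.1, -0.08, 0], -1]
  ]
}}

```text
time: 24.6
tcp_pos: [556.2, 177.6, 306.0]
tool_rot: [[-0.222, 0.975, -0.0], [0.975, 0.222, -0.0], [-0.0, -0.0, -1.0]]
force: [0.4, -0.5, -0.2]
opening: 43.1
finger_force: 0.0
```

```bash
python3 st.py; python3 shot.py wW; python3 asc.py wW 180 370 4 380 580 2
```

```text
24.6 [556.2 177.6 306. ] stand [-215.7   64.9] yaw 12.83 F [ 0.4 -0.5 -0.2] [-0.    0.   -0.01] q [ 6.2 23.8 69.2 -0.  86.9 -6.6] tau [  0.  -47.2 -27.3  -0.    0.    0.1] 43.09590081852897
wW 24.6 [556.2 177.6 306. ] [[-0.222, 0.975], [0.975, 0.222]] [ 6.2 23.8 69.2 -0.  86.9 -6.6]
180 %%%%%%%%%%%%%%%%%%%%%%%%%%%%%%%%%%%%%%%%%%%%%%%%%%%%%%%=:+######***=--===*#%###%%%%%%%%%%%%%%%%%%%%%
184 %%#%#%%%%%%#%%%%%%%%%%%%#%%%%%%%%%%%%%%%%%%%%%%%%%%%%%=:+#######**=--==-+#%%##%%%%%%%%%%%%%%%%%%%%%%
188 %%%%%%%%%%%%%%%%%%%%%%%%#%%%%%%%%%%%%%%%%%%%%%%%%%%%%=:=######**++--==-*#%%##%%%%%%%%%%%%%%%%%%%%%%%
192 %#%#%%%%%%#%%%%%%%%%%%%#%%%%%%%%%%%%%%%%%%%%%%%%%%%%=:-######**+=--==-+#@%##%%%%%%%%%%%%%%%%%%%%%%%%
196 %#%%%%#%#%%%%%%%%%%%%%#%%%%%%%%%%%%%%%%%%%%%%%%%%%%+:-#######*+---==-+#@###%%%%%%%%%%%%%%%%%%%%%%%%%
200 %%#%%%%%%%%%%%%+++%%%%#%%%%%%%%%%%%%%%+++%%%%%%%%%*::#######*+---==-+#@%#*%%%%%%%%%%%%%%%%%%%%%%%%%%
204 %#%%%%%%%%#%+++++++++++%%%%%%%%%%%%*+++++%%%%%%%%*::######***=--==-+#@%##%%%%%%%%%%%%%%%%%%%%%%%%%%%
208 %#%##%%%%%+++++++++++++++++++%%%*++++++++%%%%%++*::######***=--==-+#@###%%%%%
[... 3523 characters left out ...]
:-*#*:=+*#%##*%#%%%%=::::::::::-=========--::::............-%%-:::=+++
348   ..          .... .      .:-:-*#*:=+*#%:          ..:::::::::::-==========-................:::=++++
352   .                        ..-##*-=+*##                 .::::::::::-==========-:..............=+++++
356                                      ::       ..  .  .     .:::.:::::::-=========-:.............=+++
360                              .                 ......        .::::::::::.:-==========-............-+
364  ..                                                             .::::::......-===========...........
368  .                                                              . .:::..........-=====++++..........
```

```bash
cat > fit.py <<'E'
import pickle,sys
from h import *
from scipy.optimize import least_squares
an=np.radians(-6.4);c,s=np.cos(an),np.sin(an);O=np.array([763.4,89.1,0]);M=np.array([[c,s,0],[-s,c,0],[0,0,1]])
def W(q,m):
    y0,bx,bz,th=q;ct,st=np.cos(th),np.sin(th)
    return O+M.T@np.array([bx+ct*m[0]+st*(m[2]-150),m[1]+y0,bz-st*m[0]+ct*(m[2]-150)])
def fit(obs,line,q0=(5,-82,180,0)):
    # obs: (view,uv,local pt); line: (view,uv) on bar centre line
    P={k:pickle.load(open(f"pics/{k}.pkl","rb")) for k in {o[0] for o in obs+line}}
    def f(q):
        r=[proj(P[k],W(q,m))[0]-uv for k,uv,m in obs]
        for k,uv in line:
            a,b=proj(P[k],[W(q,(0,50,150)),W(q,(0,-50,150))]);d=(b-a)/np.linalg.norm(b-a);e=np.array(uv)-a
            r.append([2*(d[0]*e[1]-d[1]*e[0])])
        return np.concatenate(r)
    R=least_squares(f,q0,loss='soft_l1');print("y0,bx,bz,th",R.x.round(3),f(R.x).round(1).tolist())
E
python3 - <<'E'
from fit import *
fit([("wW",(411,234),(-45,70,60)),("wW",(492,264),(0,76,140))],[("wW",(485,300)),("wW",(473,324))])
fit([("wR",(415,185),(-45,70,60)),("wS",(478,199),(-45,70,60)),("wR",(508,198),(0,76,140)),("wS",(580,212),(0,76,140))],
 [("wR",(512.5,220)),("wR",(504.5,262)),("wR",(497,298)),("wS",(585.5,240)),("wS",(576.5,275)),("wS",(565.5,320))])
E
```

```text
y0,bx,bz,th [ -9.052 -15.511  89.923   0.64 ] [-0.1, 0.1, 1.6, 0.3, 0.5, -1.5]
y0,bx,bz,th [ 1.7377e+01 -7.5392e+01  1.8038e+02  4.8000e-02] [0.8, 0.6, -0.9, 0.4, -0.4, -3.1, 0.9, 0.4, -1.5, -0.1, 2.4, -0.7, 0.2, 0.3]
```

Emit:
{"op": "send_rows", "data": {
  "targets": [
    [0, [0, 0, 0], -0.43],
    [0, [0, 0, 0], -0.43],
    [0, [0, 0, 0], -0.43],
    [0, [0, 0, 0], -0.43]
  ]
}}

```text
time: 25.05
tcp_pos: [556.2, 177.3, 306.0]
tool_rot: [[0.115, 0.993, -0.0], [0.993, -0.115, -0.0], [-0.0, -0.0, -1.0]]
force: [0.5, -0.3, 0.2]
opening: 42.8
finger_force: 0.0
```

```bash
python3 shot.py wX; python3 asc.py wX 180 350 4 390 550 2
```

```text
wX 25.05 [556.2 177.3 306. ] [[0.115, 0.993], [0.993, -0.115]] [ 6.2 23.8 69.3 -0.  86.9 12.8]
180 %%%%%%+++++++++++++++++++++++++++++++++++++-:=======-----=:-=+++==++++++++++++++
184 %#####++++=++++=======+++++++++++++++++++++::=======-----=:==+++=+++++++++++++++
188 ######==================================+++:.=======----==-=+++==+++++++++++++++
192 ####**=:::---:-----------------=========+++:-======-----=:-=+++==+++++++++++++++
196 ###**=-:-:---------------:--:::::::::---------:--::---:-=:-=+++=++++++++++++++++
200 ###**=-..:-::+**********+++++++====:::::-:---:-::::-:::-=-=+++==++++++++++++++++
204 ###**--:..-::#%###################=:::::::::-=#%%%++++++++++++=================+
208 ###*:*-:::-:=#%++=====+++++++++++++--:::::::::::::::::::::=+++++================
212 ###*--:::--:+%#---:-::-:-::::::::::::::-:::::::::::::::::-+++++++===============
216 ###+=-:.::::*@#:::::::::::::::::::::::::::--:::::::::::::-++#=+===========--++++
220 ##*++-::.-::*@#::-------------------------------:::::=++**+*#=============:++++*
224 ##*=+-:-:-::#%+:*##*#####***********#=====*###=:--::-=++***+*=====
[... 1949 characters left out ...]
%%%%%%%%%%%%%%%%%%%%
320 ----.  .  .:-:-::::::::::::::::::::::::::::::::-+**%##*%%%%%%%%%%%%%%%%%%%%%%%%%
324 -----      .--:--::-:--:-::::::::::::::::::::::=+*##***%%%%%%%%%%%%%%%%%%%%%%%%%
328 -----:      :########****=::::-+*******+++++++-=+*##**+*#%%%%%%%%%%%%%%%%%%%%%%%
332 ------.      -%%%%%%%%%%#=:::::-####%#%#%%%%%*-++*#**++++++++#%%%%%%%%%%%%%%%%%%
336 =====-:.      -#%%%%%%%%%%#::::::####****++++-=+*##**++++++++++++**%%%%%%%%%%%%%
340 ==-               =#%%%%%%%#::::::--+++***+=--+*#%##*-==+++++++++++++++#%%%%%%%%
344 ==                  -%%%%%%%#::::--=+%%##%#+-=+*#%##+++==---=++++++++++++#%%%%%%
348 .         .....      -%%%%%%%+::--=.          .=###*****++++==--:=+++++++%%%%%%%
```

Emit:
{"op": "send_rows", "data": {
  "targets": [
    [1, [0.0, 0.04, 0], -1],
    [1, [0.05, 0.08, 0], -1],
    [1, [0.12, 0.08, 0], -1],
    [1, [0.2, 0.08, 0], -1],
    [1, [0.28, 0.08, 0], -1],
    [1, [0.335, 0.08, 0], -1],
    [1, [0.335, 0.08, 0], -1],
    [1, [0.335, 0.08, 0], -1]
  ]
}}

```text
time: 25.9
tcp_pos: [690.1, 209.3, 305.3]
tool_rot: [[0.783, 0.622, -0.001], [0.622, -0.783, -0.0], [-0.001, -0.0, -1.0]]
force: [-0.2, 0.3, 0.1]
opening: 85.7
finger_force: 0.0
```

```bash
python3 st.py
```

```text
25.9 [690.1 209.3 305.3] stand [-86.3 111.2] yaw -51.52 F [-0.2  0.3  0.1] [ 0.    0.05 -0.03] q [  7.6  45.7  33.9   0.  100.5  59.1] tau [ -0.7 -60.7 -27.9  -0.    0.    0. ] 85.72447320463317
```

Emit:
{"op": "send_rows", "data": {
  "targets": [
    [1, [0, 0, -0.06], 0],
    [1, [0, 0, -0.14], 0],
    [1, [0, 0, -0.22], 0],
    [1, [0, 0, -0.28], 0],
    [1, [0, 0, -0.32], 0],
    [1, [0, 0, -0.35], 0],
    [1, [0, 0, -0.375], 0],
    [1, [0, 0, -0.375], 0]
  ]
}}

```text
time: 26.7
tcp_pos: [689.5, 209.3, 155.3]
tool_rot: [[0.784, 0.621, -0.001], [0.621, -0.784, -0.0], [-0.001, -0.001, -1.0]]
force: [0.6, 0.0, -0.1]
opening: 85.5
finger_force: 0.0
```

```bash
python3 st.py
```

```text
26.7 [689.5 209.3 155.3] stand [-86.8 111.2] yaw -51.58 F [ 0.6  0.  -0.1] [ 0.01 -0.01 -0.01] q [ 7.6 47.9 51.5  0.  80.7 59.2] tau [  0.1 -63.9 -26.6   0.   -0.2  -0. ] 85.51451339029853
```

Emit:
{"op": "send_rows", "data": {
  "targets": [
    [1, [-0.005, 0.001, 0], 0],
    [1, [-0.01, 0.001, 0], 0],
    [1, [-0.014, 0.002, 0], 0],
    [1, [-0.018, 0.002, 0], 0],
    [1, [-0.021, 0.002, 0], 0],
    [1, [-0.025, 0.003, 0], 0],
    [1, [-0.025, 0.003, 0], 0]
  ]
}}

```text
time: 27.4
tcp_pos: [679.9, 210.5, 156.1]
tool_rot: [[0.784, 0.621, -0.0], [0.621, -0.784, -0.0], [-0.0, -0.0, -1.0]]
force: [0.7, 1.1, 1.2]
opening: 85.5
finger_force: 0.3
```

```bash
python3 st.py; python3 shot.py wY; python3 asc.py wY 180 420 8 100 560 4
```

```text
27.4 [679.9 210.5 156.1] stand [-96.5 111.4] yaw -51.61 F [0.7 1.1 1.2] [ 0.02 -0.11  0.04] q [ 7.8 46.5 54.  -0.  79.5 59.4] tau [ -0.2 -62.2 -26.1  -0.1   0.1   0. ] 85.50736617983068
wY 27.4 [679.9 210.5 156.1] [[0.784, 0.621], [0.621, -0.784]] [ 7.8 46.5 54.  -0.  79.5 59.4]
180 ++=------::......+***+-=+++*******==+===+*@@@%*************@@@@@@#****@****-++++++++==-+****++++++++++++++++++++%%%
188 ++=---------:......--...++*****+++==+==+*+++@%************@@@@@*****@@@@#****-*++++++====+***+++++**++++++++++++%%%
196 +-------------:...........++*+=======++++++++++**********@@@@@@*******#********=+++++++==#=+***++++++++++--=++++%%%
204 +---------------::..........:=+===-+++++++++++++++++++*@@@@@%%%#*****************++++**%%##++****+++++=----------#%
212 -------------------:..........==-=++++++++++++++++++++%%%@%%%@@%+**********+******++#@%%%%%##=#@@@*=-:-----:-------
220 :::--::-------------::.......:-===++++++++++++++++++*%%%%%%%%%%%**+******++++==*+**=-+%%%%%%#%#+%@@%+-:------------
228 -....:--:------------:::....-++==++++++++++++++++++%%%#%##%%%#===============----::=====#%%%%%%#
[... 2078 characters left out ...]
. ... .      %%%%%%%%%%%%%%%###%#%%%%%%%%%@%%%%%%@%%#*-------+%----==:     .:  ........... -------.. 
380  ... . ........ .....     %%%%%%%%%%%%%###%%##%%@%%@%@@%%%%@%%%%%%@#%#=--------+++++-    -...  . . .. . ......   ..
388 . .......  . . .... . .. %%%%%%%%%%%%%##%%##%%%%%%%@%%@%@@%%%%@@%%%%%%@%+-----=+***++. ... . . . .... ... .. ..   .
396  ..... . ..... . . ......%%%%%%%%%%%%%#%%%#%%%%%%%%%%%@%%@%@@%%%%@@@@@@@%@#-----++**+... . .  .. . .  .. ......  . 
404 ........... . ..... ......=%%%%%%%%%##%%@%%@%%%%%%@%%%%%%@@%%%@@%%%%@@@@@@#@%=---++*. .  .... . . . .............  
412 .....::::.... . ......  ... %%%%%%###%@%%%%@%%@@%%%%%@%%%%%%@@%%@%@@@@@@@@@@@%%*--.... . ......  .................
```

Emit:
{"op": "send_rows", "data": {
  "targets": [
    [1, [-0.004, 0, 0], 0],
    [1, [-0.008, 0.001, 0], 0],
    [1, [-0.012, 0.001, 0], 0],
    [1, [-0.016, 0.002, 0], 0],
    [1, [-0.016, 0.002, 0], 0]
  ]
}}

```text
time: 27.95
tcp_pos: [673.3, 211.2, 155.9]
tool_rot: [[0.784, 0.621, -0.001], [0.621, -0.784, -0.0], [-0.001, -0.0, -1.0]]
force: [0.3, -0.2, 0.7]
opening: 85.4
finger_force: 0.1
```

```bash
python3 st.py
```

```text
27.95 [673.3 211.2 155.9] stand [-103.1  111.3] yaw -51.62 F [ 0.3 -0.2  0.7] [ 0.03 -0.03 -0.03] q [ 7.9 45.7 55.5 -0.  78.8 59.6] tau [ -0.1 -61.8 -26.2  -0.   -0.    0. ] 85.43418499092108
```

Emit:
{"op": "send_rows", "data": {
  "targets": [
    [1, [0.02, 0, 0], 0],
    [1, [0.03, 0, 0.04], 0],
    [1, [0.03, 0.0, 0.14], 0],
    [1, [0.03, 0, 0.26], 0],
    [1, [0.0, 0, 0.375], 0],
    [0, [-0.1, -0.03, 0.375], 0.4],
    [0, [-0.2, -0.06, 0.375], 0.8],
    [0, [-0.293, -0.085, 0.375], 1]
  ]
}}

```text
time: 28.75
tcp_pos: [554.4, 176.7, 305.8]
tool_rot: [[0.431, 0.902, -0.001], [0.902, -0.431, -0.0], [-0.001, -0.001, -1.0]]
force: [0.3, -0.9, 0.9]
opening: 44.0
finger_force: 0.0
```

Emit:
{"op": "send_rows", "data": {
  "targets": [
    [0, [0, 0, 0], 0.5],
    [0, [0, 0, 0], 0.5],
    [0, [0, 0, 0], 0.5]
  ]
}}

```text
time: 29.05
tcp_pos: [556.0, 177.1, 306.1]
tool_rot: [[0.053, 0.999, -0.001], [0.999, -0.053, -0.0], [-0.0, -0.001, -1.0]]
force: [-0.4, 0.5, 0.8]
opening: 42.2
finger_force: 0.0
```

```bash
python3 st.py; python3 shot.py wZ; python3 asc.py wZ 190 330 5 390 550 2
```

```text
29.05 [556.  177.1 306.1] stand [-215.9   64.3] yaw -3.06 F [-0.4  0.5  0.8] [ 0.05 -0.03 -0.01] q [ 6.2 23.8 69.3  0.  87.   9.2] tau [  0.1 -47.8 -27.1  -0.    0.    0.7] 42.2186993427472
wZ 29.05 [556.  177.1 306.1] [[0.053, 0.999], [0.999, -0.053]] [ 6.2 23.8 69.3  0.  87.   9.2]
190 %#%++++++++========++++++++++++++==++++++++-:=======-----=:-=+++=+++++++++++++++
195 ###==================================+++++=::=======-----=-=+++==+++++++++++++++
200 ***::---:-:--::-:-----::---:----:---::----::=-:====----==:-=+=+=++++++++++++++++
205 ***:-:-::----:---:-::---::::::::::::::-:--::-::--.:----=--=+++==++++++++++++++++
210 **-:---:+*****###########****=::::::-=++++########++++++:-=+++=+++++++++++++++++
215 **-:::-:#%+++=====+++++++++++=-:::::::::-::::::::::::=+=-=+=+==+++++++++++++++++
220 **-::-:=#%-::::::::::::::::::::::-:::::::::::::::::::=+=-=++++==================
225 *=-::-:+%#::::::::::::::::::::::::::--::::::::::::::-++=*%%#=+==================
230 *=:-:-:+@#::+************+****###=====+*-:::::-=+**+++=+#@#+============-=++++*#
235 *=:-:-:*@#::**************@@@@@@@**####***---:
[... 864 characters left out ...]
**==============---:
290 =::-:+##:::*#####***#*******#-+*###*+##*:::::-+*#%###*******:::::--=============
295 +::-:+%#::-*********#****#****+##%#****+:::::=*#%%%#########%%*::.::::.::--=====
300 *-.-:*%#+--*********#***+***+------**+*=::::-+**%##*######%%%%%%%+:..:..:.::.:.:
305 -    .*++++#####**+*+++++++++=+++---::::::::-+*#%##*#####%%%%%%%%%%%=::...::..::
310 --      .--:-:::::::::::::::::::::::::::::::=+*#%#**####%%%%%%%%%%%%%%%-.::::.:.
315 ---.......------:::::::::::::::::::::::::::-+**%##*####%%%%%%%%%%%%%%%%%%#::...:
320 ----  .  ..----:--:::::::::::::::::::::::::=+*#%#**%%%%%%%%%%%%%%%%%%%%%%%%%#..:
325 -----       --------:::::::::::::::::::::::=+*###*#%%%%%%%%%%%%%%%%%%%%%%%%%%%%*
```

```bash
python3 shot.py wZ2; python3 - <<'E'
import pickle,cv2
from fit import *
p=pickle.load(open("pics/wZ.pkl","rb"))
for y0 in(-6,-3,0,3):
  q=(y0,-84,176,0);print(y0,proj(p,[W(q,(-45,70,60)),W(q,(0,60,150)),W(q,(0,35,150)),W(q,(0,76,140))]).round(0).tolist())
print("tip",proj(p,O+M.T@np.array([-117,35,200.])))
a=cv2.imread("pics/wZ.png",0).astype(int);b=cv2.imread("pics/wZ2.png",0).astype(int);print(np.abs(a-b)[150:350,390:560].mean())
E
```

```text
wZ2 29.1 [556.1 177.1 305.9] [[0.05, 0.999], [0.999, -0.05]] [ 6.2 23.8 69.2  0.  87.   9.1]
-6 [[407.0, 212.0], [491.0, 256.0], [484.0, 286.0], [489.0, 232.0]]
-3 [[408.0, 209.0], [491.0, 252.0], [485.0, 282.0], [490.0, 229.0]]
0 [[408.0, 206.0], [492.0, 249.0], [486.0, 279.0], [490.0, 225.0]]
3 [[409.0, 204.0], [493.0, 245.0], [486.0, 275.0], [491.0, 221.0]]
tip [[455.47653411 290.18360968]]
3.5992941176470588
```

Emit:
{"op": "send_rows", "data": {
  "targets": [
    [0, [0.01, 0.05, 0], 0],
    [0, [0.02, 0.14, 0], 0],
    [0, [0.03, 0.25, 0], 0],
    [0, [0.04, 0.35, -0.05], 0],
    [0, [0.042, 0.427, -0.14], 0],
    [0, [0.042, 0.427, -0.22], 0],
    [0, [0.042, 0.427, -0.265], 0],
    [0, [0.042, 0.427, -0.265], 0]
  ]
}}

```text
time: 29.95
tcp_pos: [572.2, 347.8, 196.7]
tool_rot: [[0.061, 0.998, -0.006], [0.998, -0.061, -0.002], [-0.003, -0.006, -1.0]]
force: [0.1, -0.9, -0.6]
opening: 42.7
finger_force: 0.0
```

```bash
python3 st.py; python3 shot.py k1; python3 asc.py k1 200 420 6 220 480 3; python3 - <<'E'
import pickle
from h import *
p=pickle.load(open("pics/k1.pkl","rb"))
print(proj(p,[[573,348,139],[571.6,349.5,139],[612.5,317,92]]))
E
```

```text
29.95 [572.2 347.8 196.7] stand [-218.8  235.7] yaw -3.48 F [ 0.1 -0.9 -0.6] [ 0.01  0.03 -0.03] q [21.3 39.1 61.1 -0.  80.2 24.8] tau [  0.6 -57.4 -26.    0.   -0.4   0. ] 42.706312061746935
k1 29.95 [572.2 347.8 196.7] [[0.061, 0.998], [0.998, -0.061]] [21.3 39.1 61.1 -0.  80.2 24.8]
200 =+++++++++++++++++++=++++++++++=+++++-----::---==+++=*+*****+******%%%%%%%%%%%%%%%%%%%%
206 ++++++++++++++++++++=+++++++++++++++=........:::------=+++===+++++++#***++=-----:----=+
212 +=+++++++++++=++++++=+++++++++++++++.............................++%%%%%%%%%%%%%%%%%%%%
218 *++++++++++++=+++++*###*+++++++=+*##...............................%%%%%%%%%%%%%%%%%%%%
224 ******+++++++=+*########%=*#########.:::::.:::::::::::::::--::::::::.%%%%%%%%%%%%%%%%%%
230 *******+++**%######%###########-     .::::::::::::::::==+============-%%%%%%%%%%%%%%%%%
236 *******%%%%#%#####%##########.         ::::::::::========+===========-#++%%%%%#%%%%%%%%
242 ###%%%%%%%%%%%##############+           -=-::::::-=======+===========-=++++++++++++++++
248 %@%%%%%%%%%%%###############            -===--::::::::-==+===========++-=
[... 1978 characters left out ...]
%%%%%%%%%%%%%%%%%%%%%%%%%% .   ..  . .       .......... . . 
386     .   ..  .*%%%%%%%%%%%%%%%%%%%%%%%%%%%%%%%%%%%%%%%=. .    .    ..   ............... 
392             @%%%%%@%%%%%%%%%%%%%%%%%%%%%%%%%%%%%%%%%%%#            .    ...............
398   ...       %%%%%%%%%%%%%%%%%%%%%%%%%%%%%%%%%%%%%%%%%%* .     ...       ...............
404     .      . %%%%%%%%%%%%%%%%%%%%%%%%%%%%%%%%%%%%%%%%%     .   .    .   ...............
410  .           %%%%%%@%%%%%%%%%%%%%%%%%%%%%%%%%%%%%%%%%%                 ................
416    .   . . .         .    =%%%%%%%%%%%%%+.    .                         ---:...........
[[321.39261439 270.41982853]
 [318.67869023 268.02475452]
 [380.45726078 282.24724318]]
```

Emit:
{"op": "send_rows", "data": {
  "targets": [
    [0, [0.001, 0, -0.06], 0],
    [0, [0.001, 0, -0.11], 0],
    [0, [0.001, 0, -0.15], 0],
    [0, [0.001, 0, -0.175], 0],
    [0, [0.001, 0, -0.192], 0],
    [0, [0.001, 0, -0.192], 0]
  ]
}}

```text
time: 30.6
tcp_pos: [573.9, 347.9, 123.3]
tool_rot: [[0.059, 0.998, 0.0], [0.998, -0.059, 0.0], [0.0, 0.0, -1.0]]
force: [-0.0, -0.5, -0.3]
opening: 42.7
finger_force: 0.0
```

Emit:
{"op": "send_rows", "data": {
  "targets": [
    [-1, [0, 0, 0], 0],
    [-1, [0, 0, 0], 0],
    [-1, [0, 0, 0], 0],
    [-1, [0, 0, 0], 0],
    [-1, [0, 0, 0], 0],
    [-1, [0, 0, 0], 0]
  ]
}}

```text
time: 31.2
tcp_pos: [573.8, 348.3, 124.5]
tool_rot: [[0.058, 0.998, 0.001], [0.998, -0.058, 0.001], [0.001, 0.001, -1.0]]
force: [-4.8, -1.5, 5.9]
opening: 22.3
finger_force: 58.8
```

```bash
python3 st.py; python3 - <<'E'
import numpy as np
ax=np.array([612.5,317]);k=np.array([573,347.8]);r=np.linalg.norm(k-ax);a0=np.arctan2(*(k-ax)[::-1]);print(r,np.degrees(a0))
a=np.degrees(a0)
for i in range(0,4):
    rows=[]
    s=a-i*120
    p=lambda d:50*np.array([np.cos(np.radians(d)),np.sin(np.radians(d))])
    print(i,[((p(s-15*j)-p(s))/400).round(4).tolist() for j in range(1,9)])
E
```

```text
31.2 [573.8 348.3 124.5] stand [-217.3  236.4] yaw -3.35 F [-4.8 -1.5  5.9] [-0.1  0.6  0. ] q [21.3 42.5 66.1  0.  71.3 24.6] tau [ -1.1 -54.8 -24.3  -0.2  -0.8   0. ] 22.325814356162418
50.08882110810755 142.05478867323342
0 [[0.0233, 0.0229], [0.0516, 0.039], [0.0832, 0.0472], [0.1159, 0.0469], [0.1473, 0.0382], [0.1754, 0.0217], [0.1983, -0.0015], [0.2144, -0.0299]]
1 [[0.0082, -0.0316], [0.0079, -0.0642], [-0.0007, -0.0957], [-0.0173, -0.1238], [-0.0405, -0.1467], [-0.0689, -0.1628], [-0.1005, -0.171], [-0.1331, -0.1707]]
2 [[-0.0315, 0.0087], [-0.0596, 0.0252], [-0.0825, 0.0485], [-0.0986, 0.0769], [-0.1068, 0.1084], [-0.1065, 0.1411], [-0.0978, 0.1725], [-0.0813, 0.2007]]
3 [[0.0233, 0.0229], [0.0516, 0.039], [0.0832, 0.0472], [0.1159, 0.0469], [0.1473, 0.0382], [0.1754, 0.0217], [0.1983, -0.0015], [0.2144, -0.0299]]
```

Emit:
{"op": "send_rows", "data": {
  "targets": [
    [-1, [0.023, 0.023, 0], 0],
    [-1, [0.052, 0.039, 0], 0],
    [-1, [0.083, 0.047, 0], 0],
    [-1, [0.116, 0.047, 0], 0],
    [-1, [0.116, 0.047, 0], 0]
  ]
}}

```text
time: 31.7
tcp_pos: [621.8, 365.5, 124.4]
tool_rot: [[0.06, 0.998, 0.002], [0.998, -0.06, -0.002], [-0.002, 0.002, -1.0]]
force: [-0.1, -6.3, 5.8]
opening: 22.3
finger_force: 59.2
```

```bash
python3 st.py
```

```text
31.7 [621.8 365.5 124.4] stand [-171.6  258.9] yaw -3.42 F [-0.1 -6.3  5.8] [-1.12 -0.22 -0.  ] q [21.2 49.3 53.6 -0.1 77.1 24.7] tau [  4.3 -58.5 -25.3   1.7  -0.1  -0.1] 22.33704328316258
```

```bash
python3 - <<'E'
import numpy as np
p=lambda d:50*np.array([np.cos(np.radians(d)),np.sin(np.radians(d))])
for s in(82,-38,-158): print(s,[((p(s-15*j)-p(s))/400).round(3).tolist() for j in range(1,9)])
E
```

```text
82 [[0.031, -0.009], [0.06, -0.025], [0.082, -0.049], [0.099, -0.077], [0.107, -0.109], [0.106, -0.141], [0.098, -0.173], [0.081, -0.201]]
-38 [[-0.023, -0.023], [-0.052, -0.039], [-0.083, -0.047], [-0.116, -0.047], [-0.147, -0.038], [-0.175, -0.022], [-0.198, 0.002], [-0.214, 0.03]]
-158 [[-0.008, 0.032], [-0.008, 0.064], [0.001, 0.096], [0.017, 0.124], [0.041, 0.147], [0.069, 0.163], [0.101, 0.171], [0.133, 0.171]]
```

Emit:
{"op": "send_rows", "data": {
  "targets": [
    [-1, [0.031, -0.009, 0], 0],
    [-1, [0.06, -0.025, 0], 0],
    [-1, [0.082, -0.049, 0], 0],
    [-1, [0.099, -0.077, 0], 0],
    [-1, [0.107, -0.109, 0], 0],
    [-1, [0.106, -0.141, 0], 0],
    [-1, [0.098, -0.173, 0], 0],
    [-1, [0.081, -0.201, 0], 0]
  ]
}}

```text
time: 32.5
tcp_pos: [653.1, 287.4, 124.5]
tool_rot: [[0.058, 0.998, 0.004], [0.998, -0.058, 0.003], [0.003, 0.003, -1.0]]
force: [1.8, 6.7, 3.7]
opening: 22.4
finger_force: 59.2
```

```bash
python3 st.py
```

```text
32.5 [653.1 287.4 124.5] stand [-131.7  184.7] yaw -3.34 F [1.8 6.7 3.7] [ 1.22 -0.18  0.01] q [14.3 48.1 55.9  0.1 75.8 17.6] tau [ -2.7 -58.8 -25.5  -1.5   1.2   0.1] 22.380103886479386
```

Emit:
{"op": "send_rows", "data": {
  "targets": [
    [-1, [-0.023, -0.023, 0], 0],
    [-1, [-0.052, -0.039, 0], 0],
    [-1, [-0.083, -0.047, 0], 0],
    [-1, [-0.116, -0.047, 0], 0],
    [-1, [-0.147, -0.038, 0], 0],
    [-1, [-0.175, -0.022, 0], 0],
    [-1, [-0.198, 0.002, 0], 0],
    [-1, [-0.214, 0.03, 0], 0]
  ]
}}

```text
time: 33.3
tcp_pos: [566.4, 296.4, 124.5]
tool_rot: [[0.059, 0.998, -0.001], [0.998, -0.059, -0.004], [-0.004, -0.001, -1.0]]
force: [-5.1, -9.8, 8.2]
opening: 22.5
finger_force: 60.1
```

Emit:
{"op": "send_rows", "data": {
  "targets": [
    [-1, [-0.008, 0.032, 0], 0],
    [-1, [-0.008, 0.064, 0], 0],
    [-1, [0.001, 0.096, 0], 0],
    [-1, [0.017, 0.124, 0], 0],
    [-1, [0.041, 0.147, 0], 0],
    [-1, [0.069, 0.163, 0], 0],
    [-1, [0.101, 0.171, 0], 0],
    [-1, [0.133, 0.171, 0], 0]
  ]
}}

```text
time: 34.1
tcp_pos: [620.2, 366.0, 124.3]
tool_rot: [[0.058, 0.998, -0.001], [0.998, -0.058, -0.003], [-0.003, -0.001, -1.0]]
force: [-8.2, -12.2, 7.8]
opening: 22.3
finger_force: 60.0
```

```bash
python3 st.py
```

```text
34.1 [620.2 366.  124.3] stand [-173.1  259.3] yaw -3.34 F [ -8.2 -12.2   7.8] [-1.94  1.51  0.07] q [21.3 49.3 53.6 -0.1 77.2 24.7] tau [  3.9 -60.8 -25.9   1.6  -3.2   0.1] 22.313229830758694
```

Emit:
{"op": "send_rows", "data": {
  "targets": [
    [-1, [0.031, -0.009, 0], 0],
    [-1, [0.06, -0.025, 0], 0],
    [-1, [0.082, -0.049, 0], 0],
    [-1, [0.099, -0.077, 0], 0],
    [-1, [0.107, -0.109, 0], 0],
    [-1, [0.106, -0.141, 0], 0],
    [-1, [0.098, -0.173, 0], 0],
    [-1, [0.081, -0.201, 0], 0]
  ]
}}

```text
time: 34.9
tcp_pos: [653.1, 287.4, 124.6]
tool_rot: [[0.058, 0.998, 0.004], [0.998, -0.058, 0.003], [0.003, 0.004, -1.0]]
force: [1.4, 7.3, 3.1]
opening: 22.8
finger_force: 59.6
```

Emit:
{"op": "send_rows", "data": {
  "targets": [
    [-1, [-0.023, -0.023, 0], 0],
    [-1, [-0.052, -0.039, 0], 0],
    [-1, [-0.083, -0.047, 0], 0],
    [-1, [-0.116, -0.047, 0], 0],
    [-1, [-0.147, -0.038, 0], 0],
    [-1, [-0.175, -0.022, 0], 0],
    [-1, [-0.198, 0.002, 0], 0],
    [-1, [-0.214, 0.03, 0], 0]
  ]
}}

```text
time: 35.7
tcp_pos: [566.7, 296.1, 124.5]
tool_rot: [[0.059, 0.998, -0.001], [0.998, -0.059, -0.005], [-0.005, -0.0, -1.0]]
force: [8.5, -36.5, 9.0]
opening: 22.8
finger_force: 60.5
```

```bash
python3 st.py
```

```text
35.7 [566.7 296.1 124.5] stand [-218.6  183.7] yaw -3.39 F [  8.5 -36.5   9. ] [-6.47 -1.95 -0.04] q [17.2 38.7 73.  -0.3 68.5 20.7] tau [  6.4 -49.9 -24.3   5.2  -1.6  -0.3] 22.81149910285173
```

Emit:
{"op": "send_rows", "data": {
  "targets": [
    [-1, [0, 0, 0], 0],
    [-1, [0, 0, 0], 0]
  ]
}}

```text
time: 35.9
tcp_pos: [567.2, 295.4, 124.6]
tool_rot: [[0.059, 0.998, -0.001], [0.998, -0.059, -0.006], [-0.006, -0.0, -1.0]]
force: [-6.9, -18.6, 11.0]
opening: 22.4
finger_force: 60.7
```

Emit:
{"op": "send_rows", "data": {
  "targets": [
    [-1, [-0.001, 0.004, 0], 0],
    [-1, [-0.001, 0.004, 0], 0]
  ]
}}

```text
time: 36.1
tcp_pos: [567.1, 295.7, 124.6]
tool_rot: [[0.059, 0.998, -0.001], [0.998, -0.059, -0.008], [-0.008, -0.0, -1.0]]
force: [-5.7, -25.0, 11.0]
opening: 22.6
finger_force: 60.8
```

```bash
python3 st.py
```

```text
36.1 [567.1 295.7 124.6] stand [-218.1  183.4] yaw -3.41 F [ -5.7 -25.   11. ] [-4.    1.03 -0.03] q [17.2 38.7 72.8 -0.5 68.6 20.8] tau [ 12.5 -48.9 -25.9   4.9  -3.2   0. ] 22.569364478772233
```

Emit:
{"op": "send_rows", "data": {
  "targets": [
    [-1, [0, 0, 0], 0],
    [0, [0, 0, 0], 0],
    [0, [0, 0, 0], 0],
    [0, [0, 0, 0], 0],
    [0, [0, 0, 0.05], 0],
    [0, [0, 0, 0.15], 0],
    [0, [0, 0, 0.27], 0],
    [0, [0, 0, 0.38], 0]
  ]
}}

```text
time: 36.9
tcp_pos: [566.3, 300.4, 277.3]
tool_rot: [[0.058, 0.998, 0.001], [0.998, -0.058, 0.0], [0.0, 0.001, -1.0]]
force: [0.2, 0.4, 0.6]
opening: 42.5
finger_force: 0.0
```

Emit:
{"op": "send_rows", "data": {
  "targets": [
    [0, [-0.03, -0.05, 0.05], -0.07],
    [0, [-0.05, -0.12, 0.075], -0.07],
    [0, [-0.06, -0.2, 0.075], -0.07],
    [0, [-0.1, -0.28, 0.075], -0.07],
    [0, [-0.1, -0.3, 0.075], -0.07],
    [0, [-0.1, -0.3, 0.075], -0.07]
  ]
}}

```text
time: 37.5
tcp_pos: [526.7, 179.5, 305.6]
tool_rot: [[0.115, 0.993, 0.001], [0.993, -0.115, 0.0], [0.0, 0.001, -1.0]]
force: [0.1, 0.5, 0.9]
opening: 42.7
finger_force: 0.0
```

```bash
python3 st.py; python3 shot.py m1; python3 - <<'E'
from fit import *
p=pickle.load(open("pics/m1.pkl","rb"))
for c_ in(75,81,85): print(c_,"tips",proj(p,[O+M.T@np.array([-117,y,200.+c_]) for y in(35,-35)]).round(1).tolist(),"bar",proj(p,[W((-2,-83,175+c_,0),(0,y,150)) for y in(60,35,0)]).round(0).tolist(),"rim",proj(p,[W((-2,-83,175+c_,0),(-45,y,60)) for y in(70,-70)]).round(0).tolist())
E
python3 asc.py m1 150 420 6 380 640 3
```

```text
37.5 [526.7 179.5 305.6] stand [-245.3   63.5] yaw -6.58 F [0.1 0.5 0.9] [0.02 0.03 0.04] q [ 6.8 20.1 74.6  0.  85.3 13.3] tau [ -1.4 -45.1 -26.4  -0.1   0.   -0.2] 42.733911473299635
m1 37.5 [526.7 179.5 305.6] [[0.115, 0.993], [0.993, -0.115]] [ 6.8 20.1 74.6  0.  85.3 13.3]
75 tips [[566.4, 340.3], [538.3, 442.5]] bar [[603.0, 279.0], [593.0, 318.0], [579.0, 367.0]] rim [[468.0, 222.0], [448.0, 371.0]]
81 tips [[573.8, 346.9], [543.9, 450.8]] bar [[611.0, 284.0], [600.0, 323.0], [585.0, 374.0]] rim [[471.0, 224.0], [450.0, 375.0]]
85 tips [[578.9, 351.6], [547.8, 456.6]] bar [[616.0, 287.0], [605.0, 327.0], [590.0, 378.0]] rim [[473.0, 225.0], [452.0, 378.0]]
150 %%%%%%%%%%%%%%%%%%%%%%#%%%%%%%%+++++++#%%*:*####+--=-*%##++++%%%%%%%%#%%%%%%%%%%%%%%%#%
156 %%%%%%%%#%%%%%%%%%#++++++++++++++++++++++-:====----==*@#++++++++++++++++*%%##%#%%%%%##%
162 %%%%%%%%##%%%#%%%*+++++++++++++++++++++++.-====---==-#%*++++++++++++++++##%##%%%%%%%##%
168 %%%%%%%%#%%%%##%%++++++++++++++++++++++++.=====---=:=++=++++++++++++++++%#%###%%%%%%##%
174 %%%%%%%%##%%%##%%+++++++++++++++++++++++=:====---==:=++=
[... 3011 characters left out ...]
 .             :-==+++***####%%%%####:-=+*##*##%%::+++++
378  .                 .....         . .            :::::::*%%%%#%%%%%##:=++*#**##%=:-+++++
384  .                 ... ........                    ..:::.#%##%#%%##:-=+****##%%::++++++
390 %*                 . .............           .          .::%%%%####:-++*#**##%#::++++++
396 %:      ...        .. ............         .                 .+%%#=-=+****##%%::+++++++
402 %        .         ...... ........                        .::::::::-=+****#%%#.:+++++++
408 *                  .. ..  ....  ... +%+                      =*+-:-=+****-+#%-.=+++++++
414                    +-............  .  *%-                      .=:-+*####++=--:-++++==+
```

Emit:
{"op": "send_rows", "data": {
  "targets": [
    [0, [-0.05, 0, 0.03], 0],
    [0, [-0.1, 0, 0.05], 0],
    [0, [-0.1, 0, 0.05], 0],
    [0, [-0.1, 0, 0.05], 0],
    [0, [-0.1, 0, 0.05], 0],
    [0, [-0.1, 0, 0.05], 0]
  ]
}}

```text
time: 38.15
tcp_pos: [487.0, 180.2, 324.5]
tool_rot: [[0.113, 0.994, -0.001], [0.994, -0.113, -0.0], [-0.0, -0.001, -1.0]]
force: [0.0, 0.4, 0.4]
opening: 42.8
finger_force: 0.0
```

```bash
python3 - <<'E'
from plant import ctrl
print(ctrl.hand_in())
E
```

```text
the job is handed in; nothing more can be done
None
```

I handed the job in at 38 s, verdict not shown: the basket hangs in both prongs with the parcel in it, nudged about 17 mm sideways and 8 mm forward to near centre after release, and the hoist is wound to a hard stop I measured as the top (85 mm, give or take a few), though I had counted only about 11.5 of the 12 rad.

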